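# Pack the tool chest, break its lid stay and bolt it shut

## Robot

A 6-joint arm with a two-finger parallel gripper is mounted at the origin on a cart in front of the work surface, level with it; the furniture and walls round the work are solid. World frame = base frame: x ahead of the robot, y to its left, z up, the work surface at z = 0. Lengths are in m, angles in degrees, forces in N, time in s.
With the tool pointing down it reaches from about 0.35 to 0.975 m from the base axis. Payload 4.9 kg.
Tool frame: the origin (TCP) lies midway between the tips of the shut fingers; the grasp point (between the pads) lies 19 mm behind it; z points along the fingers, y is the line along which they close (so a half turn about z gives the same grasp; the last joint's range is limited). The gripper opens to 85 mm and grips with 20 to 120 N. Pads are 22 mm wide; open, the fingers measure 114 mm over their backs; the gripper's body (76 mm by 85 mm) begins 54 mm behind the grasp point. The pads swing forward as they close: fully open they stand 13 mm farther back than shut.
Start: joints at [-75.459, 3.019, 92.412, -0, 84.569, -6.818], TCP at [0.228, -0.582, 0.231] pointing down, gripper open.
Joint ranges: [-172.51, 172.51], [-57.92, 126.97], [3.15, 148.05], [-58.71, 238.71], [5.1, 150.11], [-179.66, 179.66]. Speed limits (degrees/s): [147.25, 147.25, 180, 180, 180, 180].

## Interface

Orientations are given as a 3x3 rotation matrix whose columns are the frame's x, y, z axes.
In Python, from cell import robot gives the robot as it stands.
- The arm moves only by the tool carry_out, never from a script. Its argument "moves" is a list of rows, each an object of numbers: "tx", "ty", "tz": the shift along the world's x, y, z as a fraction of full scale; "spin": the turn about the world's z as a fraction of full scale. In form: [{"tx": .., "ty": .., "tz": .., "spin": ..}, ...]. A call has 1 to 10 rows; each row shifts and turns the commanded pose from where the row before left it; what a row does not reach is not made up. Full scale, the value 1, is 0.08 m for a shift and 120 degrees for a turn. A row lasts 1/12 s, in which the tool goes at most 41.7 mm and 7.16 degrees, less where a joint would pass 70% of its speed; a pose out of reach is approached as far as the arm can. A call with a number of a shift or a turn outside -1 to 1 is refused whole. A call with a gripper value outside its range is refused whole. "grip" is the opening, from -1 (shut) to 1 (fully open), so that 0 is half open, set as the call begins (left out, the last holds). The fingers move at their own pace and stop on an object; "force" is the grip in N (left out, the last holds). Time passes only in rows, so rows that do not move let the fingers close. It gives the time, the measured TCP pose, the force, the opening and the grip force at its end, in the units of the state.
- robot.read_state(): the state, without advancing time (a new reading comes with each control period).
- robot.snapshot(name): name is "scene" or "side" or "wrist"; returns (picture, depth): 420x560x3 uint8, blue, green, red; 420x560 float32, m along the optical axis (not along the pixel's ray), 0 where there is no reading.
- robot.calibration(name): a dict with "fx", "fy", "cx", "cy" (pixels), "k1" (the pictures are not rectified: a ray, as slopes to the right and down, at radius r is drawn at 1 + k1 r^2 times it, then the intrinsics apply), "world_to_cam" (4x4, takes a point from world to camera coordinates). Camera axes: x right, y down, z forward; pixel columns grow to the right and rows downward; lengths in m; the calibration is good to about 2 mm. A picture is of the moment at which its call begins: read the wrist's pose just before it. calibration takes no time and is no camera call; for the wrist camera it gives the pose at the moment of the call.
- robot.sign_off(): hands the job in; it is judged then, once.
Trained networks look in the newest picture that a camera, given by its name, has taken for a name from the list of things; names that differ only in an ending like _2 or _b are one class to them, and where a whole thing is asked for, a point or a joint stands for the part that bears it (a point fixed in the world has none). Each returns a list of dicts, best first, with "score" (0 to 1); they miss things now and then, are a little off and sometimes report something else, mostly with a low value. They report only what shows in the picture. A call takes as long as a camera call.
- robot.outline_of(camera, query): "region" (420x560 bool, what is visible of it) and "location" ([column, row] in pixels, amid what is visible of it).
The state is a dict: "time": time; "q": joint angles; "joint_velocities": joint speeds; "tau": joint torques, N m; "ee_pos": TCP position; "ee_rot": TCP orientation; "force": force on the tool from outside, world axes, zero at the start; "ft_torque": the same for the moment, N m; "width": opening from 0.0 (shut) to 1.0 (fully open); "finger_force": force on a finger pad.
Only numpy, scipy, OpenCV 4.12 (cv2) and the standard library are available. Lean on these libraries where they do the work, as an engineer would, in place of code of your own. Each camera call takes 0.05 s, during which the arm holds its last target. There are 200 camera calls.

## Task

Pack up for the day: lay the hand tools that are out on the bench (screwdriver, brush, marker pen, whichever are there) into the red tool chest, inside its large compartment, and hang the steel ring spanner by its ring on the free peg of the peg stand. When the tools are in, press the yellow pad at the knee of the locked lid stay down until the stay breaks, and only then lower the lid gently, by hand all the way, until it is fully shut; then slide the black bolt knob on the lid fully home into its keeper. Leave the other things on the bench where they are.

Things in the scene. Friction and masses are not known exactly. Their poses are not given: they have to be found in the camera images.
- chest: Red steel tool chest, fixed, 180 (x) x 235 (y) x 62 mm, walls and floor 5 mm. Origin: centre of underside; x to its back, y to its left seen from the front. Lid hinge along y at x=+90, z=64. Large compartment x -85..85, y -75..112, floor z=5, open above (lid stands at the back). A 40 mm guard wall at y=-76 cuts off a channel at the right (y -112..-78) where the stay folds: keep tools out of it.
- chest_lid (a joint): Angle of the lid, rad: 0 = open on its stay (97 degrees up from shut), 1.70 = shut flush. Stiff hinge (0.4 N m, and 0.2 to 0.4 more from the stay): the lid stays at any angle and must be pushed all the way, 3 to 6 N near its front edge. It will not come down while the stay is locked. Not to be slammed (stay below 2 rad/s).
- lid_edge (a point): Middle of the front edge of the lid, on its outer face, 180 mm from the hinge. With the lid open: middle of its top edge, some 240 mm above the bench, on the far side. Lid 184 x 239 mm, 10 mm thick. When shut its outer face is at z=74 mm.
- lid_back (a point): Point on the outer (back, when open) face of the lid, 140 mm from the hinge, 30 mm to the right (-y) of the middle of its width: a place to push, clear of the bolt. Its z axis is the outward normal of that face.
- lid_bolt (a joint): Bolt on the outer face of the lid, m: 0 = drawn back (start), 0.030 = fully home through the steel keeper loop at the chest's left side (a 26 mm wide loop standing 22 mm above the shut lid). Slides to the chest's left (+y) against about 2 N of friction and stays where it is left.
- bolt_knob (a point): Top centre of the black bolt knob, 14 x 14 mm, standing 32 mm proud of the lid's outer face (graspable or pushable over its upper 22 mm), 150 mm from the hinge, 40 mm to the left (+y) of the middle of the lid when drawn back. With the lid shut it points straight up, top at z=106 mm. Its y axis is the direction to slide.
- stay_knee (a joint): Knee of the folding stay, rad: 0 = locked (bent 0.19 rad upwards, over centre against its stop), 0.19 = straight, larger = folding downwards (broken). About 3.1 with the lid shut. Friction keeps it where it is left.
- knee_pad (a point): Top centre of the yellow thumb pad (24 x 20 mm) on the knee of the stay, over the right end of the chest. Locked, it is some 140 mm above the bench, 70 mm in front of the lid; the stay slopes up to the back at about 40 degrees. Press it straight down with 3 to 10 N: about 10 mm to straight, 25 mm or more to be safely broken. The lid hardly moves meanwhile.
- peg_stand: Peg stand, fixed: base 120 x 150 x 12 mm, plywood board 140 mm wide, 210 mm high. Origin on the bench in the plane of the board's front face; x to the back, y to its left, z up. Two steel pegs, 9 mm thick, 62 mm long, stand out forwards at y=-35 and +35 mm, root at z=180, rising 40 degrees from the horizontal. A smaller spanner hangs on the right peg (-y); the left one is free.
- peg_root (a point): Root of the free peg, at the face of the board. 180 mm above the bench.
- peg_mid (a point): Middle of the free peg, on its axis.
- peg_tip (a point): Tip of the free peg, on its axis (62 mm from the root).
- spanner_grip (a point): Steel ring spanner, 172 mm long, 9 mm thick, 0.1 kg, lying flat. This point is the middle of its shank (14 mm wide, from 40 mm behind to 45 mm ahead), half-way up, near its balance point. x points along the shank to the ring, z is normal to the flat of the spanner. (Left of the blue mat, beyond y = 0.38 m, the bench is 5 mm lower.)
- spanner_eye (a point): Centre of the spanner's ring, half-way up, 66 mm along x from spanner_grip. Hole 28 mm across, ring 41 mm across. Same axes as spanner_grip.
- esd_brush_grip (a point): Flat black brush, 138 mm long, 24 mm wide at the bristle end, 12 mm high. Point in the middle of its length (16 mm wide there), 6 mm above its underside; it reaches 69 mm to either end. y points along it, x across, z up. May be absent (None).
- driver_b_grip (a point): Screwdriver with red handle, 132 mm long. Point on the axis, 6.5 mm above its underside, in the handle (14 mm wide, 13 mm high), near its balance point; the handle reaches 42 mm to +y, the blade ends 78 mm to -y. y points along it, x across, z up. May be absent (None).
- marker_grip (a point): Black marker pen with a blue cap, 130 mm long, 15 mm wide, 13 mm high (16 over the clip). Point in the middle of its length, 6.5 mm above its underside. y points along it, x across, z up. May be absent (None).
- flux_jar: Bystander: small white jar with red lid, 48 mm wide, 35 mm high.
- tip_cleaner: Bystander: black tip cleaner pot, 72 mm wide, 41 mm high.
- film_tape: Bystander: roll of amber tape, 74 mm wide, 15 mm high.

How it is judged (in metres and radians):
On the way, in this order (a step that is already met when the one before it is completed fails the run):
1. the screwdriver, brush and marker that are present lie in the chest, and the stay has been broken at its knee while the lid is still up (x of driver_b_grip in the frame of chest between -0.085 and 0.085 m and y of driver_b_grip in the frame of chest between -0.075 and 0.1125 m and z of driver_b_grip in the frame of chest between 0 and 0.05 m and x of esd_brush_grip in the frame of chest between -0.085 and 0.085 m and y of esd_brush_grip in the frame of chest between -0.075 and 0.1125 m and z of esd_brush_grip in the frame of chest between 0 and 0.05 m and x of marker_grip in the frame of chest between -0.085 and 0.085 m and y of marker_grip in the frame of chest between -0.075 and 0.1125 m and z of marker_grip in the frame of chest between 0 and 0.05 m and value of joint stay_knee above 0.4 rad and value of joint chest_lid below 0.6 rad), for 0.1 s.
2. the lid is shut (value of joint chest_lid above 1.65 rad), for 0.2 s.
3. the bolt is slid home (value of joint lid_bolt above 0.025 m and value of joint chest_lid above 1.65 rad), for 0.2 s.
At the end, for the whole second after the job is handed in: Lid shut to within 0.05 rad, bolt home to within 5 mm; the hand tools that were out in the large compartment; spanner at rest, hanging by its ring on the free peg, shank within 0.35 rad of vertical, ring centre within 42 mm of the peg's middle; bystanders within 40 mm (all of step 3 and x of driver_b_grip in the frame of chest between -0.085 and 0.085 m and y of driver_b_grip in the frame of chest between -0.075 and 0.1125 m and z of driver_b_grip in the frame of chest between 0 and 0.05 m and x of esd_brush_grip in the frame of chest between -0.085 and 0.085 m and y of esd_brush_grip in the frame of chest between -0.075 and 0.1125 m and z of esd_brush_grip in the frame of chest between 0 and 0.05 m and x of marker_grip in the frame of chest between -0.085 and 0.085 m and y of marker_grip in the frame of chest between -0.075 and 0.1125 m and z of marker_grip in the frame of chest between 0 and 0.05 m and distance between spanner_eye and peg_mid below 0.042 m and angle between spanner_eye's own x axis and vertical below 0.35 rad and height (world z) of spanner_eye above 0.14 m and linear speed of spanner below 0.05 m/s); the robot touches nothing.
It fails at once if the lid is slammed (over 2 rad/s) (velocity of joint chest_lid above 2 rad/s).
It fails at once if a bystander is moved more than 40 mm (distance of any of flux_jar, tip_cleaner, film_tape from where it was at the start of the episode above 0.04 m).
Of driver_b, esd_brush, marker only 2 to 3 are there at a start; the rules pass over those that are not, and their reading is None.
At some moment in a run one of driver_b, esd_brush, marker may be knocked a few centimetres aside while the robot is not near it.
Once in a run the grip may slacken for a moment while it holds something.
It also fails if it takes over 208 s, if anything falls off the work surface, if the arm or the gripper's body presses on something with over 40 N, if the wrist force passes 120 N, or if a joint passes its speed limit or range.

## Working session

There is one attempt and no reset: what is moved stays moved. The work goes in short steps, Python scripts to look and compute and a tool call to move; the robot and the scene stay as the last step left them, time stands still between calls to the robot, and variables do not carry over. Pictures are saved under pics/ and viewed, at most 14 in all, crops included, and the job is handed in when it is done.

Besides the shell and the picture viewer there is one more tool, called after "Request:" by a JSON object that holds its "op" and its "data". carry_out: Moves the arm, as the interface text tells. Shift numbers are shares of 0.08 m and turn numbers shares of 120 degrees, none past 1 either way. Its arguments: {"type":"object","properties":{"moves":{"type":"array"},"grip":{"type":"number"},"force":{"type":"number"}},"required":["moves"]}

```bash
ls; mkdir -p pics; cat > h.py <<'E'
import numpy as np, cv2
from cell import robot
def snap(cam):
    cal=robot.calibration(cam); im,d=robot.snapshot(cam); return im,d,cal
def pts(d,cal,mask):
    v,u=np.nonzero(mask&(d>0)); z=d[v,u]
    K=np.array([[cal['fx'],0,cal['cx']],[0,cal['fy'],cal['cy']],[0,0,1.]])
    p=cv2.undistortPoints(np.stack([u,v],1).astype(np.float64)[:,None],K,np.array([cal['k1'],0,0,0.]))[:,0]
    c=np.c_[p[:,0]*z,p[:,1]*z,z,np.ones(len(z))]
    return (c@np.linalg.inv(cal['world_to_cam']).T)[:,:3],u,v
def find(cam,names,d,cal,thr=0.3,erode=1):
    out={}
    for n in names:
        r=robot.outline_of(cam,n)
        for k in r[:2]:
            if k['score']<thr: continue
            m=k['region'].astype(np.uint8)
            if erode: m=cv2.erode(m,np.ones((3,3),np.uint8))
            P,u,v=pts(d,cal,m>0)
            if len(P)<5: print(n,k['score'],'few');continue
            med=np.median(P,0); Q=P[np.linalg.norm(P-med,axis=1)<0.2]
            c,(w,h),a=cv2.minAreaRect((Q[:,:2]*1000).astype(np.float32))
            ev,E=np.linalg.eigh(np.cov(Q[:,:2].T)); ang=np.degrees(np.arctan2(E[1,1],E[0,1]))
            print(n,round(float(k['score']),2),'px',np.round(k['location']),'n',len(P),'rectc',np.round(c),'size',round(w),round(h),'axis',round(ang,1),'z',np.round(np.percentile(Q[:,2],[5,50,95]),3))
            out.setdefault(n,[]).append((k,Q))
    return out
E
python3 - <<'E'
from h import *
s=robot.read_state();print({k:np.round(v,3).tolist() for k,v in s.items()})
N=['chest','chest_lid','peg_stand','spanner_grip','esd_brush_grip','driver_b_grip','marker_grip','flux_jar','tip_cleaner','film_tape','knee_pad','bolt_knob']
for c in ['scene','side']:
    im,d,cal=snap(c); cv2.imwrite(f'pics/{c}0.png',im); print(c,np.round(np.linalg.inv(cal['world_to_cam'])[:3],2).tolist())
    find(c,N,d,cal)
E
```

```text
pics
{'time': 0.0, 'q': [-75.458, 3.057, 92.493, 0.0, 84.57, -6.82], 'joint_velocities': [0.0, -0.001, 0.006, -0.022, -0.024, -0.014], 'tau': [-0.001, -39.368, -37.018, -0.0, 0.007, -0.0], 'ee_pos': [0.227, -0.581, 0.23], 'ee_rot': [[0.931, 0.364, -0.001], [0.364, -0.931, 0.002], [0.0, -0.002, -1.0]], 'force': [-0.316, -0.695, 0.692], 'ft_torque': [-0.011, 0.018, -0.073], 'finger_force': 0.0, 'width': 0.997}
scene [[-0.49, -0.37, 0.79, -0.39], [-0.87, 0.24, -0.43, 0.61], [-0.03, -0.9, -0.43, 0.67]]
chest 0.56 px [230. 248.] n 11634 rectc [557. 200.] size 295 306 axis 74.9 z [0.007 0.076 0.227]
chest 0.41 px [220. 211.] n 5535 rectc [610. 228.] size 34 237 axis 92.7 z [0.081 0.163 0.238]
chest_lid 0.89 px [219. 211.] n 5601 rectc [610. 227.] size 34 238 axis 92.8 z [0.08  0.161 0.238]
chest_lid 0.74 px [308. 205.] n 2837 rectc [644. -66.] size 114 146 axis 89.9 z [0.013 0.085 0.2  ]
peg_stand 0.65 px [308. 203.] n 2896 rectc [644. -66.] size 113 147 axis 91.9 z [0.013 0.086 0.202]
spanner_grip 0.93 px [158. 320.] n 280 rectc [488. 455.] size 169 32 axis -173.7 z [0.003 0.006 0.008]
es
[... 877 characters left out ...]
41]
peg_stand 0.87 px [350. 234.] n 879 rectc [649. -73.] size 48 142 axis 91.0 z [0.093 0.165 0.207]
esd_brush_grip 0.64 px [275. 296.] n 153 rectc [ 464. -112.] size 132 24 axis -170.2 z [0.005 0.009 0.013]
driver_b_grip 0.7 px [284. 283.] n 66 rectc [496. -49.] size 15 72 axis 173.9 z [0.005 0.01  0.014]
flux_jar 0.64 px [290. 195.] n 15 rectc [581. 421.] size 21 23 axis 74.2 z [0.028 0.031 0.034]
tip_cleaner 0.57 px [214. 233.] n 320 rectc [332. 206.] size 67 55 axis -139.2 z [0.008 0.029 0.04 ]
film_tape 0.6 px [221. 336.] n 323 rectc [ 344. -246.] size 74 57 axis 72.6 z [0.004 0.013 0.017]
knee_pad 0.82 px [285. 213.] n 77 rectc [527. 112.] size 127 14 axis -174.6 z [0.092 0.134 0.156]
```

View pics/scene0.png

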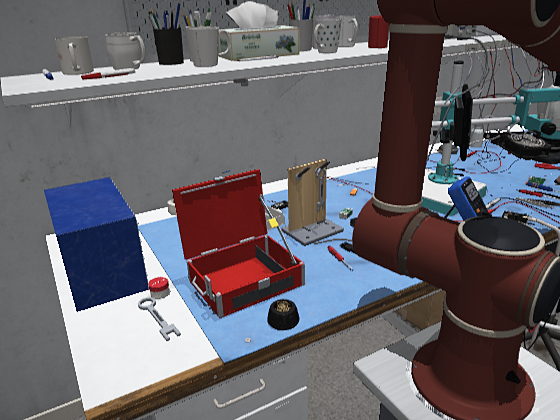

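View pics/side0.png

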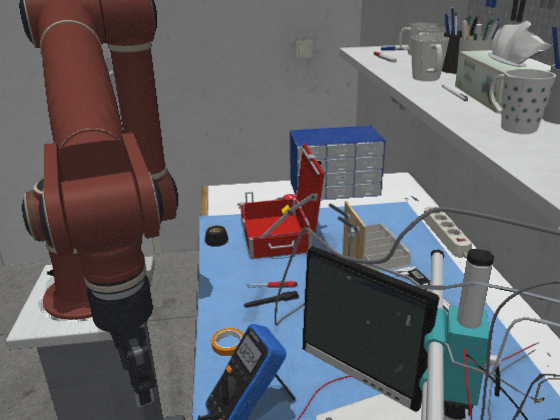

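The scene view shows the chest open in the middle (240,265), the spanner at left (158,318), the peg stand (310,205), the screwdriver (340,258) and the brush, mostly hidden by the arm (348,246). The side view shows the screwdriver (272,285) and brush (272,298). No marker is visible yet, so I'll go above the tools and look from there.

Request:
{"op": "carry_out", "data": {"moves": [{"tz": 0.4},{"tz": 0.4},{"tz": 0.4},{"tx": 0.15,"ty": 0.45},{"tx": 0.15,"ty": 0.45},{"tx": 0.15,"ty": 0.45},{"tx": 0.15,"ty": 0.45},{"tx": 0.15,"ty": 0.45},{"tx": 0.15,"ty": 0.45},{"tx": 0.15,"ty": 0.45}]}}

```text
schema error: expected keys tx, ty, tz, spin
```

Request:
{"op": "carry_out", "data": {"moves": [{"tx": 0.25,"ty": 0.45,"spin": -0.05},{"tx": 0.25,"ty": 0.45,"spin": -0.05},{"tx": 0.25,"ty": 0.45},{"tx": 0.25,"ty": 0.45},{"tx": 0.25,"ty": 0.4},{"tx": 0.2},{}]}}

```text
schema error: expected keys tx, ty, tz, spin
```

```bash
python3 - <<'E'
from h import *
s=robot.read_state();print(s['time'],np.round(s['ee_pos'],3),np.round(s['ee_rot'],2).tolist(),s['force'])
N=['esd_brush_grip','driver_b_grip','marker_grip','peg_stand']
for c in ['wrist','scene','side']:
    im,d,cal=snap(c); cv2.imwrite(f'pics/{c}1.png',im); print(c,np.round(np.linalg.inv(cal['world_to_cam'])[:3],2).tolist())
    find(c,N,d,cal)
a=np.hstack([cv2.imread('pics/wrist1.png'),cv2.imread('pics/scene1.png')[100:,80:]][:1]); 
E
```

```text
1.3 [ 0.228 -0.582  0.231] [[0.93, 0.36, 0.0], [0.36, -0.93, 0.0], [0.0, -0.0, -1.0]] [0.75373334 0.22496415 0.19953081]
wrist [[0.36, -0.88, -0.3, 0.31], [-0.93, -0.35, -0.12, -0.55], [-0.0, 0.32, -0.95, 0.37]]
scene [[-0.49, -0.37, 0.79, -0.39], [-0.87, 0.24, -0.43, 0.61], [-0.03, -0.9, -0.43, 0.67]]
esd_brush_grip 0.45 px [348. 244.] n 28 rectc [502. -93.] size 13 32 axis 177.6 z [0.011 0.013 0.015]
driver_b_grip 0.41 px [337. 256.] n 20 rectc [481. -40.] size 5 39 axis 175.9 z [0.01  0.013 0.014]
marker_grip 0.58 px [233. 249.] n 11684 rectc [557. 201.] size 294 303 axis 87.3 z [0.007 0.075 0.228]
peg_stand 0.61 px [308. 202.] n 2915 rectc [646. -65.] size 118 148 axis 92.0 z [0.012 0.087 0.203]
side [[0.99, -0.07, 0.1, 0.37], [-0.12, -0.44, 0.89, -1.14], [-0.02, -0.89, -0.45, 0.78]]
esd_brush_grip 0.87 px [276. 298.] n 168 rectc [ 460. -106.] size 128 27 axis -170.1 z [0.004 0.009 0.013]
esd_brush_grip 0.47 px [311. 188.] n 1307 rectc [606. 218.] size 48 237 axis 92.4 z [0.081 0.167 0.241]
driver_b_grip 0.71 px [289. 286.] n 69 rectc [497. -52.] size 69 17 axis 175.8 z [0.004 0.01  0.014]
marker_grip 0.35 px [310. 186.] n 1296 rectc [624. 218.] size 59 235 axis 92.8 z [0.081 0.17  0.242]
peg_stand 0.92 px [350. 234.] n 895 rectc [649. -76.] size 52 138 axis 92.1 z [0.091 0.169 0.209]
```

View pics/wrist1.png

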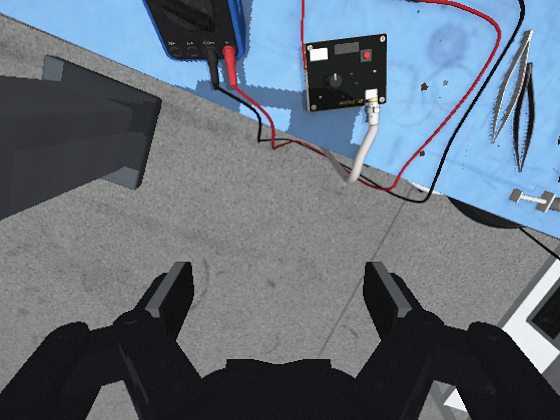

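The arm hadn't moved: every row needs all four keys. This wrist view shows only the floor and the bench edge near the start pose.

Request:
{"op": "carry_out", "data": {"moves": [{"tx": 0,"ty": 0,"tz": 0.4,"spin": 0},{"tx": 0,"ty": 0,"tz": 0.4,"spin": 0},{"tx": 0,"ty": 0,"tz": 0.4,"spin": 0},{"tx": 0.15,"ty": 0.45,"tz": 0,"spin": 0},{"tx": 0.15,"ty": 0.45,"tz": 0,"spin": 0},{"tx": 0.15,"ty": 0.45,"tz": 0,"spin": 0},{"tx": 0.15,"ty": 0.45,"tz": 0,"spin": 0},{"tx": 0.15,"ty": 0.45,"tz": 0,"spin": 0},{"tx": 0.15,"ty": 0.45,"tz": 0,"spin": 0},{"tx": 0.15,"ty": 0.45,"tz": 0,"spin": 0}]}}

```text
time: 2.88
ee_pos: [0.3118, -0.3284, 0.3274]
ee_rot: [[0.932, 0.364, 0.0], [0.364, -0.932, -0.0], [0.0, 0.001, -1.0]]
force: [1.2, 0.7, -0.3]
width: 1.002
finger_force: 0.0
```

Request:
{"op": "carry_out", "data": {"moves": [{"tx": 0.2,"ty": 0.45,"tz": 0,"spin": -0.05},{"tx": 0.2,"ty": 0.45,"tz": 0,"spin": -0.05},{"tx": 0.2,"ty": 0.45,"tz": 0,"spin": 0},{"tx": 0.2,"ty": 0.45,"tz": 0,"spin": 0},{"tx": 0.2,"ty": 0.4,"tz": 0,"spin": 0},{"tx": 0.2,"ty": 0.4,"tz": 0,"spin": 0},{"tx": 0,"ty": 0,"tz": 0,"spin": 0}]}}

```text
time: 3.47
ee_pos: [0.4088, -0.1181, 0.3276]
ee_rot: [[0.985, 0.173, 0.002], [0.173, -0.985, 0.002], [0.002, -0.002, -1.0]]
force: [-0.0, 0.0, -0.3]
width: 1.001
finger_force: 0.0
```

```bash
python3 - <<'E'
from h import *
s=robot.read_state();print(s['time'],np.round(s['ee_pos'],3),np.round(s['ee_rot'],2).tolist(),s['force'])
N=['esd_brush_grip','driver_b_grip','marker_grip','peg_stand']
for c in ['wrist','scene','side']:
    im,d,cal=snap(c); cv2.imwrite(f'pics/{c}2.png',im)
    print(c);find(c,N,d,cal)
E
```

```text
3.4667 [ 0.409 -0.118  0.328] [[0.98, 0.17, 0.0], [0.17, -0.98, 0.0], [0.0, -0.0, -1.0]] [-0.00509315  0.02021727 -0.27999935]
wrist
esd_brush_grip 0.59 px [278. 104.] n 743 rectc [ 460. -107.] size 133 22 axis -169.4 z [0.006 0.009 0.011]
driver_b_grip 0.61 px [243.  91.] n 403 rectc [496. -47.] size 11 76 axis 173.5 z [0.008 0.011 0.013]
peg_stand 0.94 px [276.  12.] n 2416 rectc [601. -76.] size 29 147 axis 97.9 z [0.009 0.011 0.013]
scene
esd_brush_grip 0.69 px [218. 212.] n 5563 rectc [609. 228.] size 36 237 axis 92.7 z [0.082 0.163 0.238]
driver_b_grip 0.6 px [333. 252.] n 14 rectc [497. -41.] size 7 32 axis 173.5 z [0.012 0.014 0.016]
peg_stand 0.61 px [309. 204.] n 2872 rectc [643. -65.] size 116 148 axis 92.5 z [0.012 0.086 0.201]
side
esd_brush_grip 0.89 px [279. 297.] n 120 rectc [ 463. -113.] size 125 26 axis -170.6 z [0.006 0.009 0.013]
esd_brush_grip 0.56 px [226. 336.] n 399 rectc [ 344. -244.] size 77 59 axis 76.4 z [0.002 0.013 0.017]
driver_b_grip 0.68 px [288. 286.] n 47 rectc [496. -52.] size 12 64 axis 173.9 z [0.006 0.01  0.014]
driver_b_grip 0.66 px [355. 234.] n 867 rectc [648. -73.] size 49 142 axis 91.2 z [0.092 0.168 0.207]
peg_stand 0.73 px [353. 234.] n 926 rectc [650. -72.] size 50 142 axis 91.8 z [0.09  0.171 0.209]
peg_stand 0.4 px [299. 202.] n 47 rectc [565. 118.] size 61 13 axis -177.8 z [0.132 0.147 0.164]
```

View pics/wrist2.png

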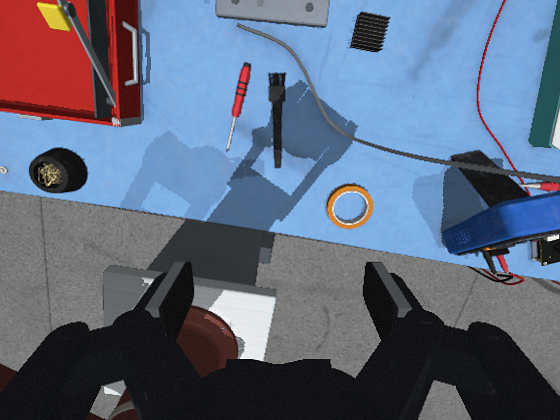

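The wrist view shows the brush (278,120), the driver (240,105) and the tape (350,206). There is no marker anywhere, so only these two tools are out. The brush comes first.

Request:
{"op": "carry_out", "data": {"moves": [{"tx": 0.22,"ty": 0.04,"tz": -0.45,"spin": 0},{"tx": 0.22,"ty": 0.04,"tz": -0.45,"spin": 0},{"tx": 0.21,"ty": 0.04,"tz": -0.45,"spin": 0},{"tx": 0,"ty": 0,"tz": -0.5,"spin": 0},{"tx": 0,"ty": 0,"tz": -0.5,"spin": 0},{"tx": 0,"ty": 0,"tz": -0.5,"spin": 0},{"tx": 0,"ty": 0,"tz": -0.5,"spin": 0},{"tx": 0,"ty": 0,"tz": -0.4,"spin": 0},{"tx": 0,"ty": 0,"tz": 0,"spin": 0}]}}

```text
time: 4.97
ee_pos: [0.4533, -0.1108, 0.0199]
ee_rot: [[0.986, 0.165, -0.014], [0.165, -0.986, 0.006], [-0.013, -0.008, -1.0]]
force: [-0.7, -0.5, -0.7]
width: 1.0
finger_force: 0.0
```

```bash
python3 - <<'E'
from h import *
import cv2
s=robot.read_state();print(np.round(s['ee_pos'],4))
im,d,cal=snap('wrist'); cv2.imwrite('pics/wrist3.png',im)
find('wrist',['esd_brush_grip','driver_b_grip'],d,cal)
for c in ['scene','side']:
    im,d,cal=snap(c); print(c); R=find(c,['spanner_grip','knee_pad','chest_lid','bolt_knob','chest','driver_b_grip'],d,cal)
    if c=='side':
        for n in ['chest','knee_pad']:
            for k,Q in R.get(n,[]): print(n,np.round(np.percentile(Q,[1,50,99],axis=0),3).tolist())
    else:
        k,Q=R['chest'][0]
        T=Q[(Q[:,2]>.056)&(Q[:,2]<.068)]; print('rim',np.round(np.percentile(T,[1,99],axis=0),3).tolist())
        k,Q=R['chest_lid'][0]
        for lo,hi in [(.08,.1),(.22,.245)]:
            T=Q[(Q[:,2]>lo)&(Q[:,2]<hi)]; print('lid',lo,np.round(np.percentile(T,[2,50,98],axis=0),3).tolist())
E
```

```text
[ 0.4533 -0.1108  0.0199]
esd_brush_grip 0.7 px [273. 185.] n 5972 rectc [ 462. -107.] size 137 24 axis -169.6 z [0.006 0.009 0.011]
driver_b_grip 0.91 px [173. 162.] n 3754 rectc [478. -46.] size 14 114 axis 173.4 z [0.007 0.011 0.013]
scene
spanner_grip 0.91 px [158. 316.] n 371 rectc [488. 456.] size 169 36 axis -173.7 z [0.002 0.006 0.008]
knee_pad 0.77 px [277. 222.] n 54 rectc [523. 125.] size 152 19 axis -172.3 z [0.059 0.136 0.145]
chest_lid 0.71 px [219. 212.] n 5531 rectc [609. 228.] size 33 234 axis 92.8 z [0.081 0.162 0.238]
chest 0.84 px [230. 248.] n 11772 rectc [556. 202.] size 294 302 axis 76.6 z [0.007 0.075 0.228]
driver_b_grip 0.43 px [335. 252.] n 43 rectc [496. -43.] size 9 63 axis 172.6 z [0.011 0.013 0.016]
rim [[0.411, 0.106, 0.056], [0.603, 0.343, 0.068]]
lid 0.08 [[0.592, 0.117, 0.081], [0.6, 0.237, 0.09], [0.608, 0.34, 0.1]]
lid 0.22 [[0.61, 0.12, 0.221], [0.617, 0.238, 0.234], [0.626, 0.34, 0.244]]
side
spanner_grip 0.54 px [354. 234.] n 834 rectc [650. -76.] size 47 136 axis 92.0 z [0.09  0.167 0.207]
knee_pad 0.51 px [292. 208.] n 107 rectc [554. 115.] size 21 59 axis -176.0 z [0.124 0.138 0.153]
chest_lid 0.7 px [312. 182.] n 1300 rectc [624. 219.] size 60 238 axis 92.7 z [0.085 0.172 0.242]
bolt_knob 0.35 px [311. 186.] n 1285 rectc [624. 220.] size 60 240 axis 93.1 z [0.083 0.17  0.242]
chest 0.74 px [307. 213.] n 2526 rectc [533. 217.] size 246 259 axis 85.7 z [0.004 0.105 0.236]
chest [[0.416, 0.099, 0.002], [0.6, 0.19, 0.105], [0.628, 0.337, 0.245]]
knee_pad [[0.525, 0.107, 0.121], [0.542, 0.116, 0.138], [0.581, 0.127, 0.158]]
```

View pics/wrist3.png

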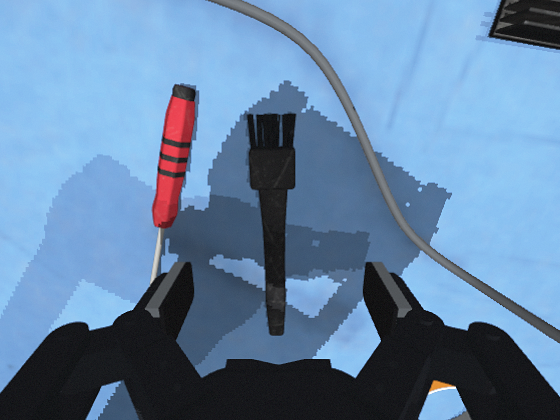

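The wrist view shows the brush centred between the fingers (270,220) and the driver to the left (170,190). I'll settle onto the brush and close.

Request:
{"op": "carry_out", "data": {"moves": [{"tx": 0.08,"ty": 0.04,"tz": -0.08,"spin": 0},{"tx": 0,"ty": 0,"tz": 0,"spin": 0},{"tx": 0,"ty": 0,"tz": 0,"spin": 0}]}}

```text
time: 6.07
ee_pos: [0.4653, -0.1099, 0.0205]
ee_rot: [[0.986, 0.166, -0.001], [0.166, -0.986, 0.0], [-0.001, -0.001, -1.0]]
force: [0.1, -0.7, -0.2]
width: 1.001
finger_force: 0.0
```

Request:
{"op": "carry_out", "data": {"moves": [{"tx": -0.03,"ty": 0,"tz": -0.2,"spin": 0},{"tx": 0,"ty": 0,"tz": 0,"spin": 0},{"tx": 0,"ty": 0,"tz": 0,"spin": 0}]}}

```text
time: 6.32
ee_pos: [0.4622, -0.1098, 0.0042]
ee_rot: [[0.986, 0.165, -0.002], [0.165, -0.986, 0.001], [-0.002, -0.001, -1.0]]
force: [0.3, 0.1, 0.5]
width: 1.0
finger_force: 0.0
```

Request:
{"op": "carry_out", "data": {"moves": [{"tx": 0,"ty": 0,"tz": 0,"spin": 0},{"tx": 0,"ty": 0,"tz": 0,"spin": 0},{"tx": 0,"ty": 0,"tz": 0,"spin": 0},{"tx": 0,"ty": 0,"tz": 0,"spin": 0},{"tx": 0,"ty": 0,"tz": 0,"spin": 0},{"tx": 0,"ty": 0,"tz": 0,"spin": 0},{"tx": 0,"ty": 0,"tz": 0,"spin": 0},{"tx": 0,"ty": 0,"tz": 0,"spin": 0}], "grip": -1, "force": 50}}

```text
time: 6.98
ee_pos: [0.4636, -0.1102, 0.0053]
ee_rot: [[0.986, 0.165, 0.001], [0.165, -0.986, -0.0], [0.001, 0.0, -1.0]]
force: [-0.3, 0.9, 3.5]
width: 0.145
finger_force: 49.0
```

Request:
{"op": "carry_out", "data": {"moves": [{"tx": 0,"ty": 0,"tz": 0.4,"spin": 0},{"tx": 0,"ty": 0,"tz": 0.45,"spin": 0},{"tx": 0,"ty": 0,"tz": 0.5,"spin": 0},{"tx": 0,"ty": 0,"tz": 0.5,"spin": 0},{"tx": 0,"ty": 0,"tz": 0.5,"spin": 0},{"tx": 0,"ty": 0,"tz": 0.5,"spin": -0.03},{"tx": 0,"ty": 0,"tz": 0.1,"spin": -0.03},{"tx": 0,"ty": 0,"tz": 0,"spin": 0}]}}

```text
time: 7.65
ee_pos: [0.4652, -0.111, 0.2457]
ee_rot: [[0.999, 0.039, 0.008], [0.039, -0.999, -0.003], [0.008, 0.004, -1.0]]
force: [0.4, -0.2, 0.2]
width: 0.144
finger_force: 48.8
```

Request:
{"op": "carry_out", "data": {"moves": [{"tx": 0.05,"ty": 0.47,"tz": 0,"spin": 0},{"tx": 0.05,"ty": 0.47,"tz": 0,"spin": 0},{"tx": 0.05,"ty": 0.47,"tz": 0,"spin": 0},{"tx": 0.05,"ty": 0.47,"tz": 0,"spin": 0},{"tx": 0.05,"ty": 0.47,"tz": 0,"spin": 0},{"tx": 0.05,"ty": 0.47,"tz": 0,"spin": 0},{"tx": 0.05,"ty": 0.47,"tz": 0,"spin": 0},{"tx": 0.05,"ty": 0.47,"tz": 0,"spin": 0},{"tx": 0.05,"ty": 0.47,"tz": 0,"spin": 0},{"tx": 0.05,"ty": 0.45,"tz": 0,"spin": 0}]}}

```text
time: 8.48
ee_pos: [0.5019, 0.266, 0.2378]
ee_rot: [[0.999, 0.043, -0.004], [0.043, -0.999, -0.002], [-0.004, 0.001, -1.0]]
force: [0.6, -0.4, 0.3]
width: 0.144
finger_force: 48.9
```

Request:
{"op": "carry_out", "data": {"moves": [{"tx": 0,"ty": 0,"tz": 0,"spin": 0},{"tx": 0,"ty": 0,"tz": 0,"spin": 0}]}}

```text
time: 8.65
ee_pos: [0.5019, 0.2653, 0.2377]
ee_rot: [[0.999, 0.045, -0.005], [0.045, -0.999, -0.002], [-0.005, 0.002, -1.0]]
force: [0.3, -0.5, -0.8]
width: 0.148
finger_force: 48.9
```

```bash
python3 - <<'E'
from h import *
s=robot.read_state();print(np.round(s['ee_pos'],4),s['width'])
im,d,cal=snap('wrist'); cv2.imwrite('pics/wrist4.png',im)
find('wrist',['esd_brush_grip','knee_pad'],d,cal)
E
```

```text
[0.5019 0.2653 0.2377] 0.14775139992757655
esd_brush_grip 0.63 px [340.  42.] n 34758 rectc [611. 225.] size 30 235 axis 91.5 z [0.104 0.212 0.248]
esd_brush_grip 0.34 px [542.  91.] n 1891 rectc [617. -28.] size 59 60 axis 154.0 z [0.009 0.011 0.013]
knee_pad 0.98 px [468. 153.] n 2165 rectc [529. 117.] size 150 67 axis -176.6 z [0.064 0.142 0.174]
```

View pics/wrist4.png

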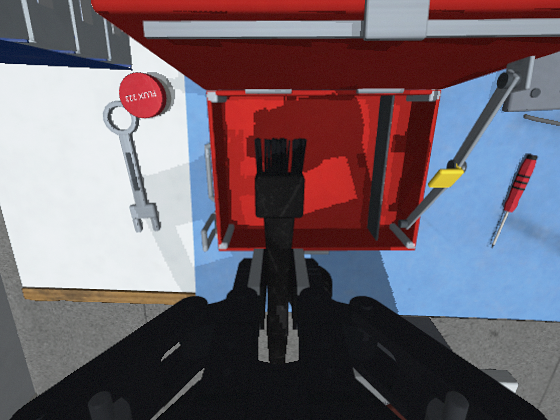

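The wrist view shows the brush held, the chest below (325,170), the stay pad at (447,178), and the jar beside the spanner ring (140,95 and 120,118). The camera side of the hand would come close to the lid on the way down. So I'll turn 90° and lay the tools along y.

Request:
{"op": "carry_out", "data": {"moves": [{"tx": 0.1,"ty": -0.15,"tz": 0,"spin": 0.055},{"tx": 0.1,"ty": -0.15,"tz": 0,"spin": 0.055},{"tx": 0,"ty": 0,"tz": 0,"spin": 0.055},{"tx": 0,"ty": 0,"tz": 0,"spin": 0.055},{"tx": 0,"ty": 0,"tz": 0,"spin": 0.055},{"tx": 0,"ty": 0,"tz": 0,"spin": 0.055},{"tx": 0,"ty": 0,"tz": 0,"spin": 0.055},{"tx": 0,"ty": 0,"tz": 0,"spin": 0.055},{"tx": 0,"ty": 0,"tz": 0,"spin": 0.055},{"tx": 0,"ty": 0,"tz": 0,"spin": 0.055}]}}

```text
time: 9.63
ee_pos: [0.5193, 0.2385, 0.2406]
ee_rot: [[0.366, 0.931, -0.0], [0.931, -0.366, -0.0], [-0.0, -0.0, -1.0]]
force: [0.8, -0.4, -1.3]
width: 0.144
finger_force: 48.9
```

Request:
{"op": "carry_out", "data": {"moves": [{"tx": 0,"ty": 0,"tz": -0.2,"spin": 0.055},{"tx": 0,"ty": 0,"tz": -0.2,"spin": 0.055},{"tx": 0,"ty": 0,"tz": -0.2,"spin": 0.055},{"tx": 0,"ty": 0,"tz": -0.2,"spin": 0.035},{"tx": 0,"ty": 0,"tz": 0,"spin": 0},{"tx": 0,"ty": 0,"tz": 0,"spin": 0}]}}

```text
time: 10.13
ee_pos: [0.5186, 0.2388, 0.1758]
ee_rot: [[-0.037, 0.999, -0.002], [0.999, 0.037, -0.001], [-0.001, -0.002, -1.0]]
force: [0.4, 0.2, -0.4]
width: 0.142
finger_force: 48.9
```

Request:
{"op": "carry_out", "data": {"moves": [{"tx": 0,"ty": 0,"tz": -0.4,"spin": 0},{"tx": 0,"ty": 0,"tz": -0.4,"spin": 0},{"tx": 0,"ty": 0,"tz": -0.4,"spin": 0},{"tx": 0,"ty": 0,"tz": -0.4,"spin": 0},{"tx": 0,"ty": 0,"tz": -0.2,"spin": 0},{"tx": 0,"ty": 0,"tz": -0.2,"spin": 0},{"tx": 0,"ty": 0,"tz": 0,"spin": 0},{"tx": 0,"ty": 0,"tz": 0,"spin": 0}]}}

```text
time: 10.8
ee_pos: [0.5197, 0.2399, 0.0175]
ee_rot: [[-0.039, 0.999, 0.0], [0.999, 0.039, -0.0], [-0.0, 0.0, -1.0]]
force: [0.3, 0.4, 0.8]
width: 0.143
finger_force: 48.9
```

Request:
{"op": "carry_out", "data": {"moves": [{"tx": 0,"ty": 0,"tz": 0,"spin": 0},{"tx": 0,"ty": 0,"tz": 0,"spin": 0},{"tx": 0,"ty": 0,"tz": 0,"spin": 0},{"tx": 0,"ty": 0,"tz": 0,"spin": 0},{"tx": 0,"ty": 0,"tz": 0.3,"spin": 0},{"tx": 0,"ty": 0,"tz": 0.45,"spin": 0},{"tx": 0,"ty": 0,"tz": 0.5,"spin": 0},{"tx": 0,"ty": 0,"tz": 0.5,"spin": 0},{"tx": 0,"ty": 0,"tz": 0.5,"spin": 0},{"tx": 0,"ty": 0,"tz": 0.5,"spin": 0}], "grip": 0}}

```text
time: 11.63
ee_pos: [0.519, 0.2402, 0.2395]
ee_rot: [[-0.04, 0.999, 0.001], [0.999, 0.04, 0.0], [0.0, 0.001, -1.0]]
force: [1.5, 1.5, 0.6]
width: 0.5
finger_force: 0.0
```

```bash
python3 - <<'E'
from h import *
s=robot.read_state();print(np.round(s['ee_pos'],4),s['width'],s['q'])
im,d,cal=snap('wrist'); cv2.imwrite('pics/wrist5.png',im)
find('wrist',['esd_brush_grip'],d,cal)
im,d,cal=snap('side');find('side',['driver_b_grip','esd_brush_grip'],d,cal)
E
```

```text
[0.519  0.2402 0.2395] 0.4996074484685818 [ 1.73810164e+01 -4.52020265e+00  9.90947466e+01  7.30997634e-04
  8.53639962e+01  1.50807002e+01]
esd_brush_grip 0.72 px [282. 152.] n 1127 rectc [524. 239.] size 20 135 axis 88.9 z [0.01  0.014 0.016]
driver_b_grip 0.52 px [279. 283.] n 54 rectc [493. -51.] size 13 67 axis 172.5 z [0.005 0.01  0.014]
esd_brush_grip 0.56 px [275. 220.] n 10 rectc [515. 266.] size 72 11 axis 91.5 z [0.012 0.015 0.016]
```

Request:
{"op": "carry_out", "data": {"moves": [{"tx": -0.03,"ty": -0.36,"tz": 0,"spin": -0.055},{"tx": -0.03,"ty": -0.36,"tz": 0,"spin": -0.055},{"tx": -0.03,"ty": -0.36,"tz": 0,"spin": -0.055},{"tx": -0.03,"ty": -0.36,"tz": 0,"spin": -0.055},{"tx": -0.03,"ty": -0.36,"tz": 0,"spin": -0.055},{"tx": -0.03,"ty": -0.36,"tz": 0,"spin": -0.055},{"tx": -0.03,"ty": -0.36,"tz": 0,"spin": -0.055},{"tx": -0.03,"ty": -0.36,"tz": 0,"spin": -0.055},{"tx": -0.03,"ty": -0.36,"tz": 0,"spin": -0.055},{"tx": -0.03,"ty": -0.36,"tz": 0,"spin": -0.055}]}}

```text
time: 12.72
ee_pos: [0.4937, -0.0488, 0.2342]
ee_rot: [[0.899, 0.438, -0.004], [0.438, -0.899, 0.001], [-0.003, -0.003, -1.0]]
force: [0.5, -0.4, 0.3]
width: 0.502
finger_force: 0.0
```

Request:
{"op": "carry_out", "data": {"moves": [{"tx": 0,"ty": 0,"tz": -0.3,"spin": -0.055},{"tx": 0,"ty": 0,"tz": -0.3,"spin": -0.055},{"tx": 0,"ty": 0,"tz": -0.3,"spin": -0.055},{"tx": 0,"ty": 0,"tz": -0.3,"spin": -0.055},{"tx": 0,"ty": 0,"tz": -0.3,"spin": -0.055},{"tx": 0,"ty": 0,"tz": 0,"spin": 0},{"tx": 0,"ty": 0,"tz": 0,"spin": 0}], "grip": 1}}

```text
time: 13.3
ee_pos: [0.4928, -0.0472, 0.1138]
ee_rot: [[0.993, -0.114, -0.007], [-0.114, -0.994, 0.002], [-0.007, -0.001, -1.0]]
force: [-0.1, -0.5, 0.4]
width: 0.999
finger_force: 0.0
```

```bash
python3 - <<'E'
from h import *
s=robot.read_state();print(np.round(s['ee_pos'],4),np.degrees(np.arctan2(s['ee_rot'][1][0],s['ee_rot'][0][0])))
im,d,cal=snap('wrist'); cv2.imwrite('pics/wrist6.png',im)
find('wrist',['driver_b_grip'],d,cal)
E
```

```text
[ 0.4928 -0.0472  0.1138] -6.5286878678267675
driver_b_grip 0.98 px [281. 202.] n 1250 rectc [472. -44.] size 14 125 axis 173.7 z [0.006 0.011 0.013]
```

Request:
{"op": "carry_out", "data": {"moves": [{"tx": 0,"ty": 0,"tz": -0.4,"spin": 0},{"tx": 0,"ty": 0,"tz": -0.4,"spin": 0},{"tx": 0,"ty": 0,"tz": -0.4,"spin": 0},{"tx": 0,"ty": 0,"tz": -0.17,"spin": 0},{"tx": 0,"ty": 0,"tz": 0,"spin": 0},{"tx": 0,"ty": 0,"tz": 0,"spin": 0}]}}

```text
time: 13.9
ee_pos: [0.4961, -0.0479, 0.0083]
ee_rot: [[0.993, -0.115, 0.001], [-0.115, -0.993, -0.0], [0.001, 0.0, -1.0]]
force: [0.2, -0.3, -0.3]
width: 1.0
finger_force: 0.0
```

Request:
{"op": "carry_out", "data": {"moves": [{"tx": 0,"ty": 0,"tz": 0,"spin": 0},{"tx": 0,"ty": 0,"tz": 0,"spin": 0},{"tx": 0,"ty": 0,"tz": 0,"spin": 0},{"tx": 0,"ty": 0,"tz": 0,"spin": 0},{"tx": 0,"ty": 0,"tz": 0,"spin": 0},{"tx": 0,"ty": 0,"tz": 0,"spin": 0},{"tx": 0,"ty": 0,"tz": 0,"spin": 0},{"tx": 0,"ty": 0,"tz": 0,"spin": 0}], "grip": -1}}

```text
time: 14.57
ee_pos: [0.4956, -0.0478, 0.0078]
ee_rot: [[0.993, -0.117, 0.001], [-0.117, -0.993, -0.0], [0.001, 0.0, -1.0]]
force: [-1.1, 0.3, 3.7]
width: 0.109
finger_force: 44.0
```

Request:
{"op": "carry_out", "data": {"moves": [{"tx": 0,"ty": 0,"tz": 0.4,"spin": 0},{"tx": 0,"ty": 0,"tz": 0.45,"spin": 0},{"tx": 0,"ty": 0,"tz": 0.5,"spin": 0},{"tx": 0,"ty": 0,"tz": 0.5,"spin": 0},{"tx": 0,"ty": 0,"tz": 0.5,"spin": 0.055},{"tx": 0,"ty": 0,"tz": 0.5,"spin": 0.055},{"tx": 0,"ty": 0,"tz": 0,"spin": 0.055},{"tx": 0,"ty": 0,"tz": 0,"spin": 0.055},{"tx": 0,"ty": 0,"tz": 0,"spin": 0.055}]}}

```text
time: 15.32
ee_pos: [0.4956, -0.0478, 0.2363]
ee_rot: [[0.894, 0.448, 0.002], [0.448, -0.894, -0.0], [0.001, 0.001, -1.0]]
force: [0.2, -0.2, -1.0]
width: 0.109
finger_force: 43.1
```

Request:
{"op": "carry_out", "data": {"moves": [{"tx": -0.04,"ty": 0.37,"tz": 0,"spin": 0.055},{"tx": -0.04,"ty": 0.37,"tz": 0,"spin": 0.055},{"tx": -0.04,"ty": 0.37,"tz": 0,"spin": 0.055},{"tx": -0.04,"ty": 0.37,"tz": 0,"spin": 0.055},{"tx": -0.04,"ty": 0.37,"tz": 0,"spin": 0.055},{"tx": -0.04,"ty": 0.37,"tz": 0,"spin": 0.055},{"tx": -0.04,"ty": 0.37,"tz": 0,"spin": 0.055},{"tx": -0.04,"ty": 0.37,"tz": 0,"spin": 0.055},{"tx": -0.04,"ty": 0.37,"tz": 0,"spin": 0.055},{"tx": -0.04,"ty": 0.37,"tz": 0,"spin": 0.055}]}}

```text
time: 16.15
ee_pos: [0.4626, 0.2497, 0.2348]
ee_rot: [[-0.046, 0.999, -0.001], [0.999, 0.046, -0.0], [-0.0, -0.001, -1.0]]
force: [0.3, 0.3, 0.1]
width: 0.116
finger_force: 43.0
```

Request:
{"op": "carry_out", "data": {"moves": [{"tx": 0,"ty": 0,"tz": 0,"spin": 0},{"tx": 0,"ty": 0,"tz": -0.3,"spin": 0},{"tx": 0,"ty": 0,"tz": -0.45,"spin": 0},{"tx": 0,"ty": 0,"tz": 0,"spin": 0},{"tx": 0,"ty": 0,"tz": 0,"spin": 0}]}}

```text
time: 16.57
ee_pos: [0.4615, 0.2473, 0.1727]
ee_rot: [[-0.039, 0.999, -0.006], [0.999, 0.039, -0.002], [-0.002, -0.006, -1.0]]
force: [-0.7, -0.3, -0.3]
width: 0.115
finger_force: 43.1
```

```bash
python3 - <<'E'
from h import *
s=robot.read_state();print(np.round(s['ee_pos'],4),np.degrees(np.arctan2(s['ee_rot'][1][0],s['ee_rot'][0][0])),s['width'])
im,d,cal=snap('wrist'); cv2.imwrite('pics/wrist7.png',im)
find('wrist',['driver_b_grip','esd_brush_grip'],d,cal)
E
```

```text
[0.4615 0.2473 0.1727] 92.26154465478923 0.11482701112386338
esd_brush_grip 0.77 px [336. 170.] n 1739 rectc [523. 239.] size 23 136 axis 88.9 z [0.01  0.014 0.016]
```

View pics/wrist7.png

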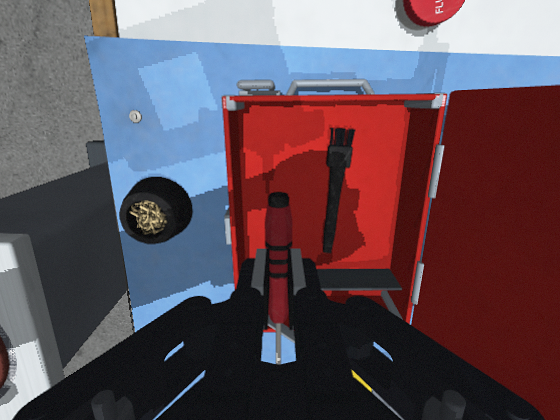

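The brush lies in the compartment (335,190) and the driver is held clear above it. Lowering the driver now.

Request:
{"op": "carry_out", "data": {"moves": [{"tx": 0.08,"ty": 0,"tz": -0.35,"spin": 0},{"tx": 0,"ty": 0,"tz": -0.45,"spin": 0},{"tx": 0,"ty": 0,"tz": -0.45,"spin": 0},{"tx": 0,"ty": 0,"tz": -0.3,"spin": 0},{"tx": 0,"ty": 0,"tz": -0.2,"spin": 0},{"tx": 0,"ty": 0,"tz": -0.15,"spin": 0},{"tx": 0,"ty": 0,"tz": 0,"spin": 0},{"tx": 0,"ty": 0,"tz": 0,"spin": 0}]}}

```text
time: 17.38
ee_pos: [0.4707, 0.2485, 0.0245]
ee_rot: [[-0.04, 0.999, 0.002], [0.999, 0.04, 0.001], [0.0, 0.002, -1.0]]
force: [-0.4, -0.0, -0.8]
width: 0.114
finger_force: 43.1
```

Request:
{"op": "carry_out", "data": {"moves": [{"tx": 0,"ty": 0,"tz": 0,"spin": 0},{"tx": 0,"ty": 0,"tz": 0,"spin": 0},{"tx": 0,"ty": 0,"tz": 0,"spin": 0},{"tx": 0,"ty": 0,"tz": 0,"spin": 0},{"tx": 0,"ty": 0,"tz": 0.3,"spin": 0},{"tx": 0,"ty": 0,"tz": 0.45,"spin": 0},{"tx": 0,"ty": 0,"tz": 0.5,"spin": 0},{"tx": 0,"ty": 0,"tz": 0.5,"spin": 0},{"tx": 0,"ty": 0,"tz": 0.5,"spin": 0},{"tx": 0,"ty": 0,"tz": 0.5,"spin": 0}], "grip": -0.2}}

```text
time: 18.22
ee_pos: [0.4693, 0.2482, 0.2458]
ee_rot: [[-0.04, 0.999, 0.001], [0.999, 0.04, 0.0], [0.0, 0.001, -1.0]]
force: [1.1, -1.1, -0.5]
width: 0.399
finger_force: 0.0
```

```bash
python3 - <<'E'
from h import *
s=robot.read_state();print(np.round(s['ee_pos'],4),s['width'])
im,d,cal=snap('wrist'); cv2.imwrite('pics/wrist8.png',im)
find('wrist',['driver_b_grip','esd_brush_grip','knee_pad'],d,cal)
im,d,cal=snap('scene'); cv2.imwrite('pics/scene8.png',im)
R=find('scene',['spanner_grip','flux_jar','peg_stand'],d,cal)
k,Q=R['spanner_grip'][0]; t=np.radians(6.3); a=np.array([np.cos(t),np.sin(t)])
b=Q[:,:2]@a; print('along',np.percentile(b,[0,100]), 'mean',Q.mean(0))
k,Q=R['peg_stand'][0]
# peg points: in front of board
c=np.median(Q,0);print(np.round(np.percentile(Q,[1,50,99],axis=0),3))
E
```

```text
[0.4693 0.2482 0.2458] 0.39885980108242575
driver_b_grip 0.7 px [282. 170.] n 453 rectc [473. 250.] size 11 72 axis 93.2 z [0.014 0.016 0.018]
esd_brush_grip 0.63 px [319. 158.] n 1118 rectc [519. 240.] size 136 22 axis 88.2 z [0.011 0.014 0.016]
knee_pad 0.74 px [282. 290.] n 311 rectc [481. 113.] size 64 10 axis 179.4 z [0.054 0.074 0.105]
spanner_grip 0.56 px [160. 321.] n 317 rectc [488. 454.] size 168 31 axis -173.2 z [0.001 0.006 0.008]
flux_jar 0.76 px [160. 288.] n 294 rectc [577. 423.] size 43 42 axis 63.1 z [0.005 0.029 0.034]
flux_jar 0.68 px [279. 223.] n 70 rectc [552. 124.] size 96 21 axis -174.9 z [0.112 0.135 0.144]
peg_stand 0.73 px [309. 203.] n 2932 rectc [643. -65.] size 115 145 axis 92.6 z [0.012 0.087 0.203]
along [0.45023553 0.61842141] mean [0.46871243 0.45160435 0.0056295 ]
[[ 0.587 -0.131  0.009]
 [ 0.667 -0.061  0.087]
 [ 0.679  0.004  0.212]]
```

```bash
python3 - <<'E'
from h import *
for c in ['scene','side']:
    im,d,cal=snap(c)
    hsv=cv2.cvtColor(im,cv2.COLOR_BGR2HSV)
    m=cv2.inRange(hsv,(22,130,120),(35,255,255))>0
    P,u,v=pts(d,cal,m)
    s=(P[:,2]>.1)&(P[:,2]<.18)&(abs(P[:,1]-.12)<.05)&(abs(P[:,0]-.54)<.08)
    print(c,s.sum(),np.round(np.percentile(P[s],[5,50,95],axis=0),3).tolist(),u[s].mean(),v[s].mean())
E
```

```text
scene 61 [[0.519, 0.119, 0.129], [0.528, 0.127, 0.137], [0.536, 0.136, 0.144]] 273.0327868852459 222.2295081967213
side 32 [[0.52, 0.112, 0.13], [0.527, 0.122, 0.136], [0.535, 0.132, 0.143]] 284.6875 208.84375
```

Request:
{"op": "carry_out", "data": {"moves": [{"tx": 0.2,"ty": -0.4,"tz": 0,"spin": 0},{"tx": 0.2,"ty": -0.4,"tz": 0,"spin": 0},{"tx": 0.2,"ty": -0.4,"tz": 0,"spin": 0},{"tx": 0.2,"ty": -0.4,"tz": 0,"spin": 0},{"tx": 0,"ty": 0,"tz": 0,"spin": 0},{"tx": 0,"ty": 0,"tz": 0,"spin": 0}], "grip": -1}}

```text
time: 19.22
ee_pos: [0.5338, 0.1189, 0.2422]
ee_rot: [[-0.037, 0.999, -0.002], [0.999, 0.037, 0.0], [0.0, -0.002, -1.0]]
force: [0.7, -0.6, 0.6]
width: 0.001
finger_force: 0.0
```

Request:
{"op": "carry_out", "data": {"moves": [{"tx": -0.07,"ty": 0.06,"tz": -0.4,"spin": 0},{"tx": 0,"ty": 0,"tz": -0.4,"spin": 0},{"tx": 0,"ty": 0,"tz": -0.25,"spin": 0},{"tx": 0,"ty": 0,"tz": -0.1,"spin": 0},{"tx": 0,"ty": 0,"tz": 0,"spin": 0},{"tx": 0,"ty": 0,"tz": 0,"spin": 0}]}}

```text
time: 19.72
ee_pos: [0.528, 0.1258, 0.1517]
ee_rot: [[-0.041, 0.999, 0.0], [0.999, 0.041, 0.0], [0.0, 0.0, -1.0]]
force: [-0.1, -0.7, -0.1]
width: 0.004
finger_force: 0.0
```

Request:
{"op": "carry_out", "data": {"moves": [{"tx": 0,"ty": 0,"tz": -0.06,"spin": 0},{"tx": 0,"ty": 0,"tz": -0.06,"spin": 0},{"tx": 0,"ty": 0,"tz": -0.06,"spin": 0},{"tx": 0,"ty": 0,"tz": -0.06,"spin": 0},{"tx": 0,"ty": 0,"tz": -0.06,"spin": 0},{"tx": 0,"ty": 0,"tz": -0.06,"spin": 0}]}}

```text
time: 20.22
ee_pos: [0.5288, 0.1251, 0.1231]
ee_rot: [[-0.04, 0.999, 0.002], [0.999, 0.04, 0.0], [0.0, 0.002, -1.0]]
force: [0.2, -0.8, 5.8]
width: 0.005
finger_force: 2.5
```

Contact at about 6 N and moving down. I'll press on.

Request:
{"op": "carry_out", "data": {"moves": [{"tx": 0,"ty": 0,"tz": -0.06,"spin": 0},{"tx": 0,"ty": 0,"tz": -0.06,"spin": 0},{"tx": 0,"ty": 0,"tz": -0.06,"spin": 0},{"tx": 0,"ty": 0,"tz": -0.06,"spin": 0},{"tx": 0,"ty": 0,"tz": -0.06,"spin": 0},{"tx": 0,"ty": 0,"tz": -0.04,"spin": 0},{"tx": 0,"ty": 0,"tz": 0,"spin": 0},{"tx": 0,"ty": 0,"tz": 0,"spin": 0}]}}

```text
time: 20.88
ee_pos: [0.5306, 0.1252, 0.0975]
ee_rot: [[-0.04, 0.999, 0.006], [0.999, 0.04, 0.001], [0.0, 0.006, -1.0]]
force: [1.8, -0.2, 9.7]
width: 0.001
finger_force: 3.9
```

Request:
{"op": "carry_out", "data": {"moves": [{"tx": 0,"ty": 0,"tz": 0.4,"spin": 0},{"tx": 0,"ty": 0,"tz": 0.5,"spin": 0},{"tx": 0,"ty": 0,"tz": 0.5,"spin": 0},{"tx": -0.1,"ty": 0,"tz": 0.5,"spin": 0},{"tx": -0.1,"ty": 0,"tz": 0,"spin": 0},{"tx": 0,"ty": 0.5,"tz": 0,"spin": 0},{"tx": 0,"ty": 0.5,"tz": 0,"spin": 0},{"tx": 0,"ty": 0,"tz": 0,"spin": 0}]}}

```text
time: 21.55
ee_pos: [0.5109, 0.2096, 0.2461]
ee_rot: [[-0.045, 0.999, -0.002], [0.999, 0.045, 0.003], [0.003, -0.001, -1.0]]
force: [-0.8, -0.5, 0.7]
width: 0.001
finger_force: 0.0
```

```bash
python3 - <<'E'
from h import *
s=robot.read_state();print(np.round(s['ee_pos'],4),s['q'])
for c in ['scene','side']:
    im,d,cal=snap(c); cv2.imwrite(f'pics/{c}9.png',im)
    hsv=cv2.cvtColor(im,cv2.COLOR_BGR2HSV)
    m=cv2.inRange(hsv,(22,130,120),(35,255,255))>0
    P,u,v=pts(d,cal,m)
    s=(P[:,2]>.05)&(P[:,2]<.18)&(abs(P[:,1]-.12)<.05)&(abs(P[:,0]-.54)<.08)
    print(c,s.sum(),np.round(np.percentile(P[s],[5,50,95],axis=0),3).tolist())
    R=find(c,['chest_lid','spanner_grip','flux_jar','peg_stand'],d,cal)
    k,Q=R['chest_lid'][0]
    for lo,hi in [(.08,.1),(.22,.245)]:
        T=Q[(Q[:,2]>lo)&(Q[:,2]<hi)]; print('lid',lo,np.round(np.percentile(T,[2,50,98],axis=0),3).tolist())
E
```

```text
[0.5109 0.2096 0.2461] [ 14.50181913  -7.41216384 101.14941987   0.17057988  86.30796156
  11.91861271]
scene 48 [[0.54, 0.121, 0.105], [0.549, 0.13, 0.11], [0.558, 0.137, 0.114]]
chest_lid 0.95 px [221. 215.] n 5168 rectc [578. 225.] size 50 238 axis 92.8 z [0.08  0.161 0.239]
spanner_grip 0.82 px [155. 314.] n 402 rectc [487. 454.] size 167 35 axis -174.5 z [-0.002  0.006  0.008]
spanner_grip 0.58 px [308. 204.] n 2881 rectc [642. -66.] size 114 146 axis 93.1 z [0.012 0.087 0.202]
flux_jar 0.56 px [158. 286.] n 308 rectc [578. 424.] size 43 43 axis 125.7 z [0.006 0.03  0.034]
peg_stand 0.79 px [309. 203.] n 2838 rectc [642. -67.] size 114 147 axis 92.2 z [0.013 0.086 0.201]
peg_stand 0.62 px [219. 215.] n 5041 rectc [593. 227.] size 21 236 axis 92.8 z [0.081 0.161 0.239]
lid 0.08 [[0.59, 0.12, 0.081], [0.597, 0.238, 0.09], [0.604, 0.34, 0.1]]
lid 0.22 [[0.585, 0.115, 0.221], [0.594, 0.255, 0.233], [0.603, 0.341, 0.244]]
side 24 [[0.543, 0.115, 0.103], [0.549, 0.123, 0.108], [0.556, 0.132, 0.112]]
chest_lid 0.64 px [304. 184.] n 968 rectc [605. 218.] size 243 42 axis 93.2 z [0.088 0.176 0.245]
chest_lid 0.34 px [353. 229.] n 869 rectc [648. -74.] size 52 143 axis 92.7 z [0.099 0.169 0.209]
spanner_grip 0.49 px [272. 199.] n 15 rectc [483. 463.] size 155 16 axis -171.0 z [-0.005  0.002  0.004]
flux_jar 0.52 px [290. 196.] n 23 rectc [583. 421.] size 20 31 axis 145.2 z [0.028 0.03  0.033]
flux_jar 0.5 px [309. 184.] n 1003 rectc [606. 213.] size 233 45 axis 93.0 z [0.09  0.177 0.245]
peg_stand 0.7 px [353. 234.] n 869 rectc [647. -74.] size 53 143 axis 91.6 z [0.092 0.169 0.208]
lid 0.08 [[0.591, 0.103, 0.081], [0.6, 0.175, 0.09], [0.607, 0.31, 0.1]]
lid 0.22 [[0.589, 0.102, 0.221], [0.598, 0.17, 0.237], [0.608, 0.314, 0.245]]
```

The stay is broken: the pad dropped from z=.137 to .109 and the lid is now near vertical. Going over and behind the lid.

Request:
{"op": "carry_out", "data": {"moves": [{"tx": 0,"ty": 0,"tz": 0.45,"spin": 0},{"tx": 0,"ty": -0.1,"tz": 0.45,"spin": 0},{"tx": 0.45,"ty": -0.1,"tz": 0,"spin": 0},{"tx": 0.45,"ty": 0,"tz": 0,"spin": 0},{"tx": 0.45,"ty": 0,"tz": 0,"spin": 0},{"tx": 0.45,"ty": 0,"tz": 0,"spin": 0},{"tx": 0,"ty": 0,"tz": 0,"spin": 0},{"tx": 0,"ty": 0,"tz": 0,"spin": 0}]}}

```text
time: 22.72
ee_pos: [0.6572, 0.1882, 0.3168]
ee_rot: [[-0.039, 0.999, -0.004], [0.999, 0.039, -0.001], [-0.0, -0.004, -1.0]]
force: [-0.7, -0.3, -0.0]
width: 0.002
finger_force: 0.0
```

Request:
{"op": "carry_out", "data": {"moves": [{"tx": 0,"ty": 0,"tz": -0.4,"spin": 0},{"tx": 0,"ty": 0,"tz": -0.4,"spin": 0},{"tx": 0,"ty": 0,"tz": -0.4,"spin": 0},{"tx": 0,"ty": 0,"tz": -0.2,"spin": 0},{"tx": 0,"ty": 0,"tz": 0,"spin": 0},{"tx": 0,"ty": 0,"tz": 0,"spin": 0}]}}

```text
time: 23.22
ee_pos: [0.655, 0.189, 0.2072]
ee_rot: [[-0.04, 0.999, -0.001], [0.999, 0.04, -0.0], [-0.0, -0.001, -1.0]]
force: [-0.1, -0.5, 0.5]
width: -0.004
finger_force: 0.0
```

Request:
{"op": "carry_out", "data": {"moves": [{"tx": -0.08,"ty": 0,"tz": 0,"spin": 0},{"tx": -0.08,"ty": 0,"tz": 0,"spin": 0},{"tx": -0.08,"ty": 0,"tz": 0,"spin": 0},{"tx": 0,"ty": 0,"tz": 0,"spin": 0},{"tx": 0,"ty": 0,"tz": 0,"spin": 0}]}}

```text
time: 23.63
ee_pos: [0.6368, 0.1893, 0.2087]
ee_rot: [[-0.041, 0.999, 0.002], [0.999, 0.041, 0.0], [0.0, 0.002, -1.0]]
force: [0.5, 0.4, -1.0]
width: 0.004
finger_force: 0.0
```

Request:
{"op": "carry_out", "data": {"moves": [{"tx": -0.07,"ty": 0,"tz": 0,"spin": 0},{"tx": -0.07,"ty": 0,"tz": 0,"spin": 0},{"tx": -0.07,"ty": 0,"tz": 0,"spin": 0},{"tx": -0.07,"ty": 0,"tz": 0,"spin": 0},{"tx": -0.07,"ty": 0,"tz": 0,"spin": 0},{"tx": -0.07,"ty": 0,"tz": 0,"spin": 0},{"tx": -0.07,"ty": 0,"tz": -0.01,"spin": 0},{"tx": -0.07,"ty": 0,"tz": -0.01,"spin": 0},{"tx": -0.07,"ty": 0,"tz": -0.01,"spin": 0}]}}

```text
time: 24.38
ee_pos: [0.587, 0.1884, 0.2059]
ee_rot: [[-0.04, 0.999, 0.003], [0.999, 0.04, -0.001], [-0.001, 0.003, -1.0]]
force: [3.9, -2.2, 2.2]
width: 0.001
finger_force: 2.1
```

```bash
cat > lid.py <<'E'
from h import *
s=robot.read_state();print(s['time'],np.round(s['ee_pos'],4),np.round(s['force'],1))
im,d,cal=snap('side'); cv2.imwrite('pics/sidelid.png',im)
R=find('side',['chest_lid'],d,cal)
for k,Q in R.get('chest_lid',[])[:1]:
    T=Q[np.argsort(Q[:,2])[-60:]]; print('top',np.round(np.median(T,0),3))
E
python3 lid.py
```

```text
24.3833 [0.587  0.1884 0.2059] [ 3.9 -2.2  2.2]
chest_lid 0.55 px [299. 191.] n 442 rectc [571. 204.] size 44 213 axis 94.2 z [0.103 0.177 0.241]
top [0.562 0.155 0.239]
```

Request:
{"op": "carry_out", "data": {"moves": [{"tx": -0.09,"ty": 0,"tz": -0.015,"spin": 0},{"tx": -0.09,"ty": 0,"tz": -0.02,"spin": 0},{"tx": -0.09,"ty": 0,"tz": -0.025,"spin": 0},{"tx": -0.085,"ty": 0,"tz": -0.03,"spin": 0},{"tx": -0.085,"ty": 0,"tz": -0.03,"spin": 0},{"tx": -0.085,"ty": 0,"tz": -0.035,"spin": 0},{"tx": -0.08,"ty": 0,"tz": -0.04,"spin": 0},{"tx": -0.08,"ty": 0,"tz": -0.045,"spin": 0},{"tx": -0.075,"ty": 0,"tz": -0.05,"spin": 0},{"tx": -0.075,"ty": 0,"tz": -0.05,"spin": 0}]}}

```text
time: 25.32
ee_pos: [0.519, 0.1891, 0.1773]
ee_rot: [[-0.04, 0.999, -0.0], [0.999, 0.04, -0.0], [-0.0, -0.0, -1.0]]
force: [2.6, -1.9, 1.2]
width: -0.001
finger_force: 1.5
```

```bash
python3 lid.py
```

```text
25.3167 [0.519  0.1891 0.1773] [ 2.6 -1.9  1.2]
chest_lid 0.53 px [276. 225.] n 3223 rectc [504. 213.] size 186 254 axis 96.0 z [0.004 0.045 0.186]
top [0.484 0.162 0.205]
```

Request:
{"op": "carry_out", "data": {"moves": [{"tx": -0.075,"ty": 0,"tz": -0.055,"spin": 0},{"tx": -0.07,"ty": 0,"tz": -0.06,"spin": 0},{"tx": -0.065,"ty": 0,"tz": -0.06,"spin": 0},{"tx": -0.065,"ty": 0,"tz": -0.065,"spin": 0},{"tx": -0.06,"ty": 0,"tz": -0.065,"spin": 0},{"tx": -0.055,"ty": 0,"tz": -0.07,"spin": 0},{"tx": -0.055,"ty": 0,"tz": -0.075,"spin": 0},{"tx": -0.05,"ty": 0,"tz": -0.075,"spin": 0},{"tx": -0.045,"ty": 0,"tz": -0.08,"spin": 0},{"tx": -0.04,"ty": 0,"tz": -0.08,"spin": 0}]}}

```text
time: 26.25
ee_pos: [0.4727, 0.1891, 0.1222]
ee_rot: [[-0.04, 0.999, -0.001], [0.999, 0.04, -0.0], [-0.0, -0.001, -1.0]]
force: [1.4, -1.3, 1.1]
width: 0.003
finger_force: 1.0
```

```bash
python3 lid.py
```

```text
26.25 [0.4727 0.1891 0.1222] [ 1.4 -1.3  1.1]
chest_lid 0.85 px [279. 208.] n 1428 rectc [510. 207.] size 171 226 axis 67.4 z [0.078 0.101 0.131]
top [0.434 0.165 0.133]
```

Request:
{"op": "carry_out", "data": {"moves": [{"tx": -0.04,"ty": 0,"tz": -0.08,"spin": 0},{"tx": -0.035,"ty": 0,"tz": -0.08,"spin": 0},{"tx": -0.03,"ty": 0,"tz": -0.08,"spin": 0},{"tx": -0.03,"ty": 0,"tz": -0.08,"spin": 0},{"tx": -0.02,"ty": 0,"tz": -0.08,"spin": 0},{"tx": -0.02,"ty": 0,"tz": -0.08,"spin": 0},{"tx": -0.01,"ty": 0,"tz": -0.07,"spin": 0},{"tx": 0,"ty": 0,"tz": -0.05,"spin": 0},{"tx": 0,"ty": 0,"tz": 0,"spin": 0}]}}

```text
time: 27.1
ee_pos: [0.458, 0.189, 0.0744]
ee_rot: [[-0.04, 0.999, -0.002], [0.999, 0.04, -0.0], [-0.0, -0.002, -1.0]]
force: [0.5, 0.7, 0.5]
width: 0.004
finger_force: 0.0
```

Request:
{"op": "carry_out", "data": {"moves": [{"tx": 0,"ty": 0,"tz": -0.03,"spin": 0},{"tx": 0,"ty": 0,"tz": -0.03,"spin": 0},{"tx": 0,"ty": 0,"tz": -0.03,"spin": 0},{"tx": 0,"ty": 0,"tz": 0,"spin": 0}]}}

```text
time: 27.43
ee_pos: [0.4588, 0.1892, 0.0737]
ee_rot: [[-0.041, 0.999, -0.004], [0.999, 0.041, -0.001], [-0.001, -0.004, -1.0]]
force: [-19.7, -6.5, 38.2]
width: -0.0
finger_force: 19.2
```

```bash
python3 lid.py
```

```text
27.4333 [0.4588 0.1892 0.0737] [-19.7  -6.5  38.2]
chest_lid 0.7 px [277. 216.] n 1662 rectc [503. 211.] size 180 228 axis 59.7 z [0.071 0.074 0.077]
top [0.526 0.196 0.078]
```

View pics/sidelid.png

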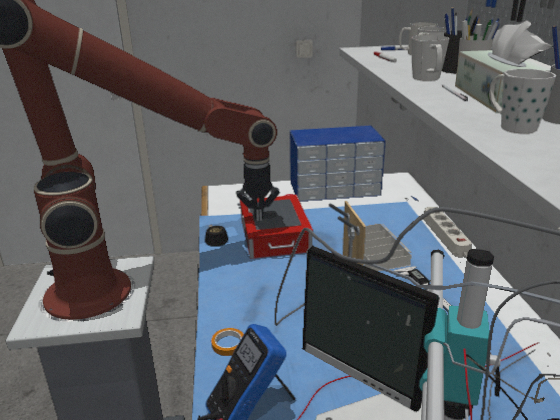

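The lid reads flat at z≈.074 (275,215), so it's shut. I'll rise and look at the bolt.

Request:
{"op": "carry_out", "data": {"moves": [{"tx": 0,"ty": 0,"tz": 0.2,"spin": 0},{"tx": 0,"ty": 0,"tz": 0.4,"spin": 0},{"tx": 0,"ty": 0,"tz": 0.45,"spin": 0},{"tx": 0,"ty": 0,"tz": 0.45,"spin": 0},{"tx": 0,"ty": 0,"tz": 0,"spin": 0},{"tx": 0,"ty": 0,"tz": 0,"spin": 0}]}}

```text
time: 28.03
ee_pos: [0.4603, 0.1895, 0.1907]
ee_rot: [[-0.04, 0.999, 0.006], [0.999, 0.04, 0.002], [0.001, 0.006, -1.0]]
force: [0.6, -0.5, -1.1]
width: -0.006
finger_force: 0.0
```

```bash
python3 - <<'E'
from h import *
s=robot.read_state();print(np.round(s['ee_pos'],4))
im,d,cal=snap('wrist'); cv2.imwrite('pics/wristbolt.png',im)
R=find('wrist',['bolt_knob'],d,cal)
P,u,v=pts(d,cal,np.ones(d.shape,bool))
lid=(abs(P[:,0]-.5)<.12)&(abs(P[:,1]-.22)<.14)
for lo,hi in [(.070,.08),(.1,.112)]:
    T=P[lid&(P[:,2]>lo)&(P[:,2]<hi)]; print(lo,len(T),np.round(np.percentile(T,[1,50,99],axis=0),3).tolist() if len(T) else '')
m=lid&(P[:,2]>.1)&(P[:,2]<.112); print(np.median(u[m]),np.median(v[m]))
E
```

```text
[0.4603 0.1895 0.1907]
bolt_knob 0.6 px [259.  92.] n 1043 rectc [446. 284.] size 13 68 axis 93.1 z [0.083 0.085 0.105]
bolt_knob 0.52 px [432. 331.] n 1048 rectc [645. -21.] size 117 50 axis 178.9 z [0.005 0.011 0.034]
0.07 53825 [[0.415, 0.107, 0.071], [0.511, 0.245, 0.074], [0.597, 0.337, 0.076]]
0.1 385 [[0.439, 0.249, 0.101], [0.446, 0.256, 0.104], [0.453, 0.263, 0.106]]
261.0 123.0
```

View pics/wristbolt.png

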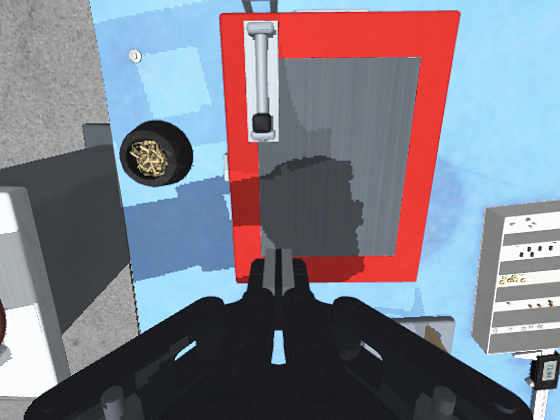

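The lid is shut flush and the knob sits at (261,123), i.e. world (.446,.256). I'll set the shut fingers on its right and push left.

Request:
{"op": "carry_out", "data": {"moves": [{"tx": -0.16,"ty": 0.42,"tz": 0,"spin": 0},{"tx": 0,"ty": 0,"tz": -0.4,"spin": 0},{"tx": 0,"ty": 0,"tz": -0.4,"spin": 0},{"tx": 0,"ty": 0,"tz": -0.3,"spin": 0},{"tx": 0,"ty": 0,"tz": -0.15,"spin": 0},{"tx": 0,"ty": 0,"tz": 0,"spin": 0},{"tx": 0,"ty": 0,"tz": 0,"spin": 0}]}}

```text
time: 28.72
ee_pos: [0.4449, 0.2223, 0.0865]
ee_rot: [[-0.04, 0.999, -0.003], [0.999, 0.04, -0.001], [-0.001, -0.003, -1.0]]
force: [-0.1, -0.8, 0.6]
width: -0.002
finger_force: 0.0
```

Request:
{"op": "carry_out", "data": {"moves": [{"tx": 0,"ty": 0.1,"tz": 0,"spin": 0},{"tx": 0,"ty": 0.1,"tz": 0,"spin": 0},{"tx": 0,"ty": 0.08,"tz": 0,"spin": 0},{"tx": 0,"ty": 0.07,"tz": 0,"spin": 0},{"tx": -0.01,"ty": 0.06,"tz": 0,"spin": 0},{"tx": 0,"ty": 0.05,"tz": 0,"spin": 0},{"tx": 0,"ty": 0,"tz": 0,"spin": 0}]}}

```text
time: 29.3
ee_pos: [0.445, 0.2605, 0.0881]
ee_rot: [[-0.041, 0.999, 0.001], [0.999, 0.041, 0.001], [0.001, 0.001, -1.0]]
force: [-0.7, -0.4, -0.4]
width: 0.007
finger_force: 0.0
```

Request:
{"op": "carry_out", "data": {"moves": [{"tx": 0,"ty": 0.05,"tz": 0,"spin": 0},{"tx": 0,"ty": 0.05,"tz": 0,"spin": 0},{"tx": 0,"ty": 0.04,"tz": 0,"spin": 0},{"tx": 0,"ty": 0,"tz": 0,"spin": 0}]}}

```text
time: 29.63
ee_pos: [0.4446, 0.269, 0.0876]
ee_rot: [[-0.041, 0.999, -0.001], [0.999, 0.041, -0.006], [-0.006, -0.002, -1.0]]
force: [-1.3, -8.8, 3.8]
width: 0.003
finger_force: 4.7
```

```bash
cat > b.py <<'E'
from h import *
s=robot.read_state();print(np.round(s['ee_pos'],4),np.round(s['force'],1))
for c in ['wrist','scene']:
    im,d,cal=snap(c)
    P,u,v=pts(d,cal,np.ones(d.shape,bool))
    m=(abs(P[:,0]-.446)<.012)&(P[:,1]>.235)&(P[:,1]<.315)&(P[:,2]>.1)&(P[:,2]<.112)
    T=P[m]; print(c,len(T),np.round(np.percentile(T,[2,50,98],axis=0),3).tolist() if len(T) else '')
E
python3 b.py
```

```text
[0.4446 0.269  0.0876] [-1.3 -8.8  3.8]
wrist 1400 [[0.435, 0.275, 0.1], [0.445, 0.283, 0.105], [0.457, 0.293, 0.112]]
scene 59 [[0.435, 0.268, 0.1], [0.439, 0.285, 0.106], [0.451, 0.295, 0.111]]
```

Request:
{"op": "carry_out", "data": {"moves": [{"tx": 0,"ty": 0.03,"tz": 0,"spin": 0},{"tx": 0,"ty": 0,"tz": 0,"spin": 0},{"tx": 0,"ty": 0,"tz": 0,"spin": 0}]}}

```text
time: 29.98
ee_pos: [0.4446, 0.2691, 0.0875]
ee_rot: [[-0.041, 0.999, -0.002], [0.999, 0.041, -0.01], [-0.01, -0.003, -1.0]]
force: [-2.2, -16.9, 7.9]
width: -0.004
finger_force: 8.6
```

Request:
{"op": "carry_out", "data": {"moves": [{"tx": 0,"ty": -0.1,"tz": 0,"spin": 0},{"tx": 0,"ty": -0.1,"tz": 0.2,"spin": 0},{"tx": 0,"ty": 0,"tz": 0.45,"spin": 0},{"tx": 0,"ty": 0,"tz": 0.45,"spin": 0},{"tx": 0,"ty": 0,"tz": 0.3,"spin": 0},{"tx": 0,"ty": 0,"tz": 0,"spin": 0},{"tx": 0,"ty": 0,"tz": 0,"spin": 0}]}}

```text
time: 30.57
ee_pos: [0.4459, 0.2578, 0.2017]
ee_rot: [[-0.04, 0.999, 0.004], [0.999, 0.04, 0.002], [0.002, 0.004, -1.0]]
force: [-0.7, 0.3, -0.8]
width: -0.001
finger_force: 0.0
```

```bash
python3 b.py;python3 - <<'E'
from h import *
s=robot.read_state(); print(s['q'],np.round(s['ee_pos'],3))
# spanner and pegs
for c in ['scene','side']:
    im,d,cal=snap(c); R=find(c,['spanner_grip','flux_jar'],d,cal)
    P,u,v=pts(d,cal,np.ones(d.shape,bool))
    m=(P[:,0]>.57)&(P[:,0]<.7)&(P[:,1]>-.15)&(P[:,1]<.02)&(P[:,2]>.02)&(P[:,2]<.25)
    B=P[m]; 
    T=B[B[:,2]>.205]; print(c,'top',len(T),np.round(np.percentile(T,[2,50,98],axis=0),3).tolist())
    for y0,y1 in [(-.13,-.09),(-.09,-.06),(-.06,-.03),(-.03,.0),(0,.02)]:
        T=B[(B[:,1]>y0)&(B[:,1]<y1)&(B[:,2]>.15)]; print(y0,len(T),np.round(np.percentile(T,[3,50,97],axis=0),3).tolist() if len(T) else '')
E
```

```text
[0.4459 0.2578 0.2017] [-0.7  0.3 -0.8]
wrist 274 [[0.438, 0.28, 0.101], [0.445, 0.287, 0.105], [0.451, 0.293, 0.106]]
scene 36 [[0.436, 0.282, 0.101], [0.439, 0.289, 0.107], [0.449, 0.295, 0.109]]
[ 2.17300920e+01 -1.11851541e+01  1.09075048e+02  2.94790881e-02
  8.22204384e+01  1.94127891e+01] [0.444 0.257 0.198]
spanner_grip 0.7 px [158. 317.] n 185 rectc [490. 456.] size 163 32 axis -174.8 z [0.001 0.006 0.008]
flux_jar 0.87 px [158. 284.] n 304 rectc [579. 422.] size 42 45 axis 166.9 z [0.006 0.03  0.034]
scene top 165 [[0.618, -0.129, 0.205], [0.667, -0.061, 0.21], [0.678, -0.0, 0.224]]
-0.13 239 [[0.628, -0.126, 0.153], [0.67, -0.104, 0.19], [0.678, -0.091, 0.219]]
-0.09 165 [[0.652, -0.09, 0.152], [0.671, -0.078, 0.179], [0.676, -0.061, 0.212]]
-0.06 184 [[0.62, -0.058, 0.152], [0.668, -0.04, 0.188], [0.672, -0.03, 0.222]]
-0.03 192 [[0.659, -0.029, 0.152], [0.665, -0.015, 0.184], [0.67, -0.0, 0.211]]
0 23 [[0.659, 0.0, 0.155], [0.664, 0.002, 0.18], [0.667, 0.004, 0.212]]
flux_jar 0.65 px [225. 333.] n 315 rectc [ 344. -246.] size 75 57 axis 72.6 z [0.005 0.014 0.017]
side top 182 [[0.618, -0.137, 0.205], [0.666, -0.081, 0.21], [0.68, -0.007, 0.224]]
-0.13 332 [[0.627, -0.127, 0.153], [0.664, -0.11, 0.188], [0.677, -0.092, 0.22]]
-0.09 63 [[0.67, -0.088, 0.155], [0.671, -0.079, 0.196], [0.674, -0.064, 0.211]]
-0.06 163 [[0.62, -0.059, 0.173], [0.664, -0.041, 0.199], [0.671, -0.032, 0.221]]
-0.03 53 [[0.664, -0.028, 0.163], [0.666, -0.014, 0.198], [0.67, -0.002, 0.21]]
0 1 [[0.665, 0.001, 0.159], [0.665, 0.001, 0.159], [0.665, 0.001, 0.159]]
```

The bolt is home: the knob moved about 30 mm and the force rose at the stop. The next job is the spanner, so I'll turn and move over it while measuring the peg.

Request:
{"op": "carry_out", "data": {"moves": [{"tx": 0.03,"ty": 0.25,"tz": 0,"spin": -0.055},{"tx": 0.03,"ty": 0.25,"tz": 0,"spin": -0.055},{"tx": 0.03,"ty": 0.25,"tz": 0,"spin": -0.055},{"tx": 0.03,"ty": 0.25,"tz": 0,"spin": -0.055},{"tx": 0.03,"ty": 0.25,"tz": 0,"spin": -0.055},{"tx": 0.03,"ty": 0.25,"tz": 0,"spin": -0.055},{"tx": 0.03,"ty": 0.25,"tz": 0,"spin": -0.055},{"tx": 0.03,"ty": 0.25,"tz": 0,"spin": -0.055},{"tx": 0.03,"ty": 0.25,"tz": 0,"spin": -0.055},{"tx": 0.03,"ty": 0.21,"tz": 0,"spin": -0.055}], "grip": 1}}

```text
time: 31.8
ee_pos: [0.4687, 0.4551, 0.199]
ee_rot: [[0.899, 0.438, -0.001], [0.438, -0.899, -0.0], [-0.001, -0.0, -1.0]]
force: [-0.3, -0.1, -0.5]
width: 1.003
finger_force: 0.0
```

Request:
{"op": "carry_out", "data": {"moves": [{"tx": 0,"ty": 0,"tz": -0.3,"spin": -0.055},{"tx": 0,"ty": 0,"tz": -0.3,"spin": -0.055},{"tx": 0,"ty": 0,"tz": -0.3,"spin": -0.055},{"tx": 0,"ty": 0,"tz": 0,"spin": 0},{"tx": 0,"ty": 0,"tz": 0,"spin": 0}]}}

```text
time: 32.22
ee_pos: [0.4677, 0.453, 0.1254]
ee_rot: [[0.993, 0.116, -0.004], [0.116, -0.993, -0.003], [-0.004, 0.002, -1.0]]
force: [0.9, -0.7, 0.1]
width: 0.998
finger_force: 0.0
```

```bash
python3 - <<'E'
from h import *
s=robot.read_state();print(np.round(s['ee_pos'],4),np.degrees(np.arctan2(s['ee_rot'][1][0],s['ee_rot'][0][0])))
im,d,cal=snap('wrist'); cv2.imwrite('pics/wrist10.png',im)
R=find('wrist',['spanner_grip','flux_jar'],d,cal)
k,Q=R['spanner_grip'][0]; print(np.round(np.percentile(Q,[0,100],axis=0),3).tolist())
# eye: centroid of hole
cnt,h=cv2.findContours(k['region'].astype(np.uint8),cv2.RETR_CCOMP,cv2.CHAIN_APPROX_NONE)
for c,hh in zip(cnt,h[0]):
    if hh[3]>=0 and cv2.contourArea(c)>50: 
        (x,y),r=cv2.minEnclosingCircle(c); print('hole px',x,y,r)
        m=np.zeros(d.shape,np.uint8); cv2.drawContours(m,[c],-1,1,-1); P,_,_=pts(d,cal,m>0); print('hole',np.round(P.mean(0),4))
A=[]
for c in ['scene','side']:
    im,d,cal=snap(c); P,u,v=pts(d,cal,np.ones(d.shape,bool))
    B=P[(P[:,0]>.6)&(P[:,0]<.7)&(P[:,1]>-.15)&(P[:,1]<.02)&(P[:,2]>.1)&(P[:,2]<.24)]
    f=B[(B[:,2]<.17)&(B[:,1]>-.02)&(B[:,0]>.655)]; f2=B[(B[:,2]<.2)&(B[:,2]>.1)&(B[:,1]>-.085)&(B[:,1]<-.07)]
    print(c,'board front: y',f[:,1].mean(),np.percentile(f[:,0],[10,50,90]),' | y',f2[:,1].mean(),np.percentile(f2[:,0],[10,50,90]),len(f),len(f2))
    t=B[(B[:,2]>.165)&(B[:,0]<.655)]
    for lo,hi in [(-.07,-.01),(-.15,-.08)]:
        q=t[(t[:,1]>lo)&(t[:,1]<hi)]; 
        if len(q)>3: print('peg',len(q)); [print(np.round(np.median(q[(q[:,0]>a)&(q[:,0]<=a+.01)],0),3)) for a in np.arange(.61,.65,.01) if ((q[:,0]>a)&(q[:,0]<=a+.01)).any()]
E
```

```text
[0.4677 0.453  0.1254] 6.673506238089169
spanner_grip 0.86 px [282. 166.] n 2957 rectc [491. 453.] size 168 39 axis -172.7 z [0.002 0.003 0.005]
flux_jar 0.72 px [341.  60.] n 3596 rectc [583. 420.] size 45 46 axis 119.7 z [0.028 0.03  0.031]
flux_jar 0.47 px [487. 190.] n 37705 rectc [489. 314.] size 213 112 axis -166.7 z [0.025 0.073 0.085]
[[0.408, 0.425, -0.001], [0.575, 0.479, 0.006]]
hole px 281.9615478515625 93.96154022216797 18.076948165893555
hole [ 0.5562  0.4592 -0.0051]
scene board front: y -0.007223774235168825 [0.66238629 0.66520771 0.66784357]  | y -0.07770991136620173 [0.6682756  0.67104151 0.67353765] 158 125
peg 40
[ 0.616 -0.035  0.223]
[ 0.624 -0.035  0.216]
[ 0.633 -0.031  0.208]
[ 0.645 -0.031  0.198]
[ 0.652 -0.03   0.197]
peg 73
[ 0.625 -0.104  0.221]
[ 0.637 -0.103  0.212]
[ 0.648 -0.103  0.203]
[ 0.653 -0.098  0.183]
side board front: y -0.010629065883286194 [0.66432736 0.66499507 0.66609818]  | y -0.0784309342521919 [0.67053694 0.67119016 0.67214574] 44 49
peg 63
[ 0.618 -0.04   0.22 ]
[ 0.626 -0.04   0.218]
[ 0.635 -0.038  0.209]
[ 0.644 -0.039  0.202]
[ 0.653 -0.038  0.195]
peg 96
[ 0.627 -0.111  0.221]
[ 0.635 -0.109  0.213]
[ 0.646 -0.109  0.206]
[ 0.653 -0.105  0.184]
```

View pics/wrist10.png

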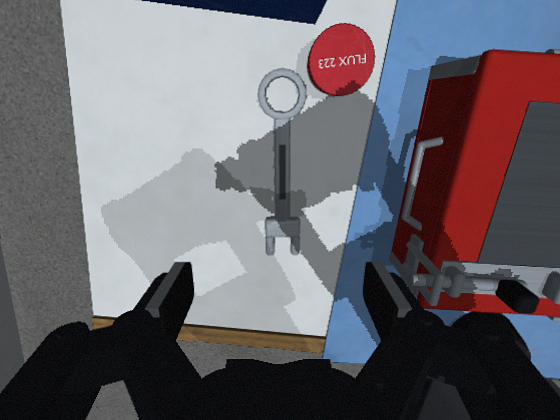

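The spanner is clear of the jar, with its ring at (282,94) and shank down to (283,245). Gripping it slightly behind its middle.

Request:
{"op": "carry_out", "data": {"moves": [{"tx": 0.03,"ty": -0.05,"tz": -0.4,"spin": 0},{"tx": 0,"ty": 0,"tz": -0.45,"spin": 0},{"tx": 0,"ty": 0,"tz": -0.4,"spin": 0},{"tx": 0,"ty": 0,"tz": -0.25,"spin": 0},{"tx": 0,"ty": 0,"tz": 0,"spin": 0},{"tx": 0,"ty": 0,"tz": 0,"spin": 0}]}}

```text
time: 32.97
ee_pos: [0.4711, 0.4497, 0.0076]
ee_rot: [[0.994, 0.114, -0.001], [0.114, -0.994, -0.001], [-0.001, 0.001, -1.0]]
force: [0.2, 0.0, -0.1]
width: 1.001
finger_force: 0.0
```

Request:
{"op": "carry_out", "data": {"moves": [{"tx": 0,"ty": 0,"tz": -0.12,"spin": 0},{"tx": 0,"ty": 0,"tz": 0,"spin": 0},{"tx": 0,"ty": 0,"tz": 0,"spin": 0}]}}

```text
time: 33.22
ee_pos: [0.4721, 0.4505, -0.0003]
ee_rot: [[0.994, 0.114, 0.002], [0.114, -0.994, 0.001], [0.002, -0.001, -1.0]]
force: [-0.1, -0.1, 1.0]
width: 1.001
finger_force: 0.0
```

Request:
{"op": "carry_out", "data": {"moves": [{"tx": 0,"ty": 0,"tz": 0,"spin": 0},{"tx": 0,"ty": 0,"tz": 0,"spin": 0},{"tx": 0,"ty": 0,"tz": 0,"spin": 0},{"tx": 0,"ty": 0,"tz": 0,"spin": 0},{"tx": 0,"ty": 0,"tz": 0,"spin": 0},{"tx": 0,"ty": 0,"tz": 0,"spin": 0},{"tx": 0,"ty": 0,"tz": 0,"spin": 0},{"tx": 0,"ty": 0,"tz": 0,"spin": 0}], "grip": -1, "force": 50}}

```text
time: 33.88
ee_pos: [0.4715, 0.45, -0.0016]
ee_rot: [[0.994, 0.113, 0.0], [0.113, -0.994, 0.0], [0.0, -0.0, -1.0]]
force: [-0.1, 0.4, 1.9]
width: 0.14
finger_force: 50.8
```

Request:
{"op": "carry_out", "data": {"moves": [{"tx": 0,"ty": 0,"tz": 0.3,"spin": 0},{"tx": 0,"ty": 0,"tz": 0.4,"spin": 0},{"tx": 0,"ty": 0,"tz": 0.5,"spin": 0},{"tx": 0,"ty": 0,"tz": 0.5,"spin": 0},{"tx": 0,"ty": 0,"tz": 0.5,"spin": 0},{"tx": 0,"ty": 0,"tz": 0.5,"spin": 0},{"tx": 0,"ty": 0,"tz": 0.5,"spin": 0},{"tx": 0,"ty": 0,"tz": 0.3,"spin": 0},{"tx": 0,"ty": 0,"tz": 0,"spin": 0}]}}

```text
time: 34.63
ee_pos: [0.4735, 0.4516, 0.2867]
ee_rot: [[0.994, 0.113, 0.01], [0.113, -0.994, 0.008], [0.011, -0.007, -1.0]]
force: [0.3, 0.1, 0.0]
width: 0.143
finger_force: 50.5
```

Request:
{"op": "carry_out", "data": {"moves": [{"tx": 0.1,"ty": -0.49,"tz": 0,"spin": -0.012},{"tx": 0.1,"ty": -0.49,"tz": 0,"spin": 0},{"tx": 0.1,"ty": -0.49,"tz": 0,"spin": 0},{"tx": 0.1,"ty": -0.49,"tz": 0,"spin": 0},{"tx": 0.1,"ty": -0.49,"tz": 0,"spin": 0},{"tx": 0.1,"ty": -0.49,"tz": 0,"spin": 0},{"tx": 0.1,"ty": -0.49,"tz": 0,"spin": 0},{"tx": 0.1,"ty": -0.49,"tz": 0,"spin": 0},{"tx": 0.1,"ty": -0.49,"tz": 0,"spin": 0},{"tx": 0.1,"ty": -0.49,"tz": 0,"spin": 0}]}}

```text
time: 35.47
ee_pos: [0.5505, 0.0559, 0.2759]
ee_rot: [[0.996, 0.088, -0.003], [0.088, -0.996, 0.0], [-0.003, -0.0, -1.0]]
force: [1.3, 0.5, -2.2]
width: 0.143
finger_force: 50.5
```

Request:
{"op": "carry_out", "data": {"moves": [{"tx": 0.1,"ty": -0.4,"tz": 0,"spin": 0},{"tx": 0.1,"ty": -0.3,"tz": 0,"spin": 0},{"tx": 0,"ty": -0.25,"tz": 0,"spin": 0},{"tx": 0,"ty": 0,"tz": 0,"spin": 0},{"tx": 0,"ty": 0,"tz": 0,"spin": 0}]}}

```text
time: 35.88
ee_pos: [0.5666, -0.0188, 0.276]
ee_rot: [[0.996, 0.086, -0.003], [0.086, -0.996, 0.001], [-0.003, -0.001, -1.0]]
force: [-1.1, 0.7, -2.0]
width: 0.141
finger_force: 50.5
```

```bash
cat > sp.py <<'E'
from h import *
import sys
s=robot.read_state();tp=np.array(s['ee_pos']);print(s['time'],np.round(tp,4),np.degrees(np.arctan2(s['ee_rot'][1][0],s['ee_rot'][0][0])),s['width'],np.round(s['force'],1))
im,d,cal=snap('wrist'); cv2.imwrite('pics/'+sys.argv[1]+'.png',im)
for k in robot.outline_of('wrist','spanner_grip')[:2]:
    print(k['score'],k['location'])
    P,u,v=pts(d,cal,cv2.erode(k['region'].astype(np.uint8),np.ones((3,3)))>0)
    if len(P)<50: continue
    yaw=np.arctan2(s['ee_rot'][1][0],s['ee_rot'][0][0]); a=np.array([np.cos(yaw),np.sin(yaw)]); n=np.array([-a[1],a[0]])
    D=P-tp; al=D[:,:2]@a; la=D[:,:2]@n
    m=(al>.02)&(al<.12)&(abs(la)<.03)&(abs(D[:,2])<.09)
    if m.sum()<50: continue
    f=np.polyfit(al[m],D[m,2],1); print('along',np.round(np.percentile(al[m],[0.5,99.5]),4),'lat',np.round(np.median(la[m]),4),'pitch',np.degrees(np.arctan(f[0])),'z@86',np.polyval(f,.086), 'ring lat',np.median(la[m&(al>.07)]))
E
python3 sp.py wrist11
```

```text
35.8833 [ 0.5666 -0.0188  0.276 ] 4.952487892213054 0.14147639868969714 [-1.1  0.7 -2. ]
0.93 [278.9, 169.2]
along [0.0207 0.1038] lat -0.0008 pitch -0.48806393281592597 z@86 0.004322827482075303 ring lat -0.00116507500413051
```

View pics/wrist11.png

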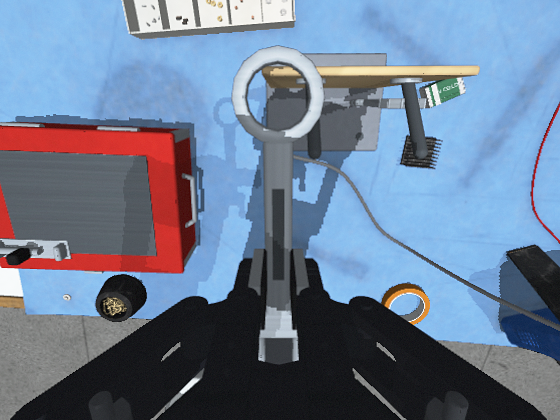

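The wrist view shows the spanner straight in the grip and the ring (278,95) above the board's left part. The free peg is at (314,120). I'll press the ring's front onto the board top to tilt it up in the fingers.

Request:
{"op": "carry_out", "data": {"moves": [{"tx": 0.09,"ty": 0,"tz": -0.35,"spin": 0},{"tx": 0,"ty": 0,"tz": -0.25,"spin": 0},{"tx": 0,"ty": 0,"tz": 0,"spin": 0},{"tx": 0,"ty": 0,"tz": 0,"spin": 0},{"tx": 0,"ty": 0,"tz": -0.06,"spin": 0},{"tx": 0,"ty": 0,"tz": -0.06,"spin": 0},{"tx": 0,"ty": 0,"tz": -0.06,"spin": 0},{"tx": 0,"ty": 0,"tz": -0.06,"spin": 0},{"tx": 0,"ty": 0,"tz": -0.06,"spin": 0}], "force": 30}}

```text
time: 36.73
ee_pos: [0.5749, -0.0181, 0.2068]
ee_rot: [[0.996, 0.088, 0.002], [0.088, -0.996, -0.0], [0.002, 0.0, -1.0]]
force: [-2.5, 1.7, 3.7]
width: 0.14
finger_force: 51.0
```

```bash
python3 sp.py wrist12
```

```text
36.7333 [ 0.5749 -0.0181  0.2068] 5.070083401843087 0.14012479329824354 [-2.5  1.7  3.7]
0.67 [280.1, 165.2]
along [0.0207 0.1038] lat -0.0007 pitch 3.46512947627514 z@86 0.010266384164433227 ring lat -0.0003122270198398062
```

It is tilting. I'll keep going.

Request:
{"op": "carry_out", "data": {"moves": [{"tx": 0,"ty": 0,"tz": -0.06,"spin": 0},{"tx": 0.01,"ty": 0,"tz": -0.06,"spin": 0},{"tx": 0.01,"ty": 0,"tz": -0.06,"spin": 0},{"tx": 0.01,"ty": 0,"tz": -0.06,"spin": 0},{"tx": 0.01,"ty": 0,"tz": -0.06,"spin": 0},{"tx": 0.02,"ty": 0,"tz": -0.06,"spin": 0},{"tx": 0.02,"ty": 0,"tz": -0.06,"spin": 0},{"tx": 0,"ty": 0,"tz": 0,"spin": 0}]}}

```text
time: 37.5
ee_pos: [0.5804, -0.0181, 0.1708]
ee_rot: [[0.996, 0.088, -0.002], [0.088, -0.996, 0.0], [-0.002, -0.001, -1.0]]
force: [-1.4, -0.0, 1.5]
width: 0.14
finger_force: 46.1
```

```bash
python3 sp.py wrist13
```

```text
37.5 [ 0.5804 -0.0181  0.1708] 5.0649949504525145 0.1401675383460139 [-1.4 -0.   1.5]
0.86 [280.1, 134.9]
along [0.0214 0.1012] lat -0.0007 pitch 26.095987107456956 z@86 0.04595458807959097 ring lat -0.0004691447208419128
0.35 [68.6, 356.1]
```

Tilted by 26°. Next: lift off the board and line the eye up with the peg axis.

Request:
{"op": "carry_out", "data": {"moves": [{"tx": -0.1,"ty": 0,"tz": 0.4,"spin": 0},{"tx": -0.3,"ty": 0,"tz": 0.35,"spin": 0},{"tx": -0.3,"ty": 0,"tz": 0,"spin": 0},{"tx": 0,"ty": -0.35,"tz": 0,"spin": 0},{"tx": 0,"ty": 0,"tz": -0.2,"spin": 0},{"tx": 0,"ty": 0,"tz": 0,"spin": 0},{"tx": 0,"ty": 0,"tz": 0,"spin": 0}]}}

```text
time: 38.18
ee_pos: [0.5237, -0.0458, 0.2149]
ee_rot: [[0.996, 0.088, -0.004], [0.088, -0.996, 0.001], [-0.003, -0.002, -1.0]]
force: [-0.0, 0.7, -0.8]
width: 0.143
finger_force: 46.1
```

```bash
python3 sp.py wrist14
```

```text
38.1833 [ 0.5237 -0.0458  0.2149] 5.053434332464568 0.1428062856686661 [-0.   0.7 -0.8]
0.71 [66.1, 180.5]
0.61 [281.9, 129.6]
along [0.0212 0.1033] lat -0.0005 pitch 22.75010108386921 z@86 0.03975896129151836 ring lat -0.00038442716896061466
```

View pics/wrist14.png

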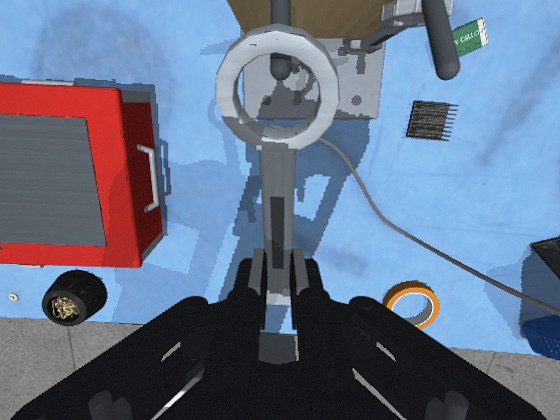

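The peg tip (280,68) shows through the ring, centred sideways. I'll slide the ring down along the peg axis.

Request:
{"op": "carry_out", "data": {"moves": [{"tx": 0.01,"ty": 0,"tz": -0.15,"spin": 0},{"tx": 0.07,"ty": 0,"tz": -0.06,"spin": 0},{"tx": 0.07,"ty": 0.01,"tz": -0.06,"spin": 0},{"tx": 0.07,"ty": 0.01,"tz": -0.06,"spin": 0},{"tx": 0.07,"ty": 0,"tz": -0.06,"spin": 0},{"tx": 0,"ty": 0,"tz": 0,"spin": 0}]}}

```text
time: 38.78
ee_pos: [0.547, -0.0441, 0.1822]
ee_rot: [[0.996, 0.089, -0.006], [0.089, -0.996, 0.001], [-0.006, -0.002, -1.0]]
force: [-2.4, 0.8, -3.7]
width: 0.14
finger_force: 45.8
```

Request:
{"op": "carry_out", "data": {"moves": [{"tx": 0.07,"ty": 0.01,"tz": -0.06,"spin": 0},{"tx": 0.07,"ty": 0,"tz": -0.06,"spin": 0},{"tx": 0.04,"ty": 0,"tz": -0.03,"spin": 0},{"tx": 0,"ty": 0,"tz": 0,"spin": 0},{"tx": 0,"ty": 0,"tz": 0,"spin": 0}]}}

```text
time: 39.2
ee_pos: [0.5614, -0.0436, 0.1719]
ee_rot: [[0.996, 0.089, -0.004], [0.089, -0.996, 0.0], [-0.004, -0.001, -1.0]]
force: [-4.3, -0.2, -6.3]
width: 0.139
finger_force: 45.6
```

```bash
python3 sp.py wrist15; python3 - <<'E'
from h import *
im,d,cal=snap('side'); a=cv2.resize(im[180:270,270:400],None,fx=4,fy=4)
b=cv2.resize(cv2.imread('pics/wrist15.png')[0:260,150:420],(374,360)); cv2.imwrite('pics/c15.png',np.hstack([a[:360,:420],b]))
E
```

```text
39.2 [ 0.5614 -0.0436  0.1719] 5.079285180018892 0.13937075286205067 [-4.3 -0.2 -6.3]
0.56 [268.4, 128.7]
along [0.0211 0.1044] lat -0.0005 pitch 21.540396631297515 z@86 0.03763625960160641 ring lat -0.00018630878759566457
```

View pics/c15.png

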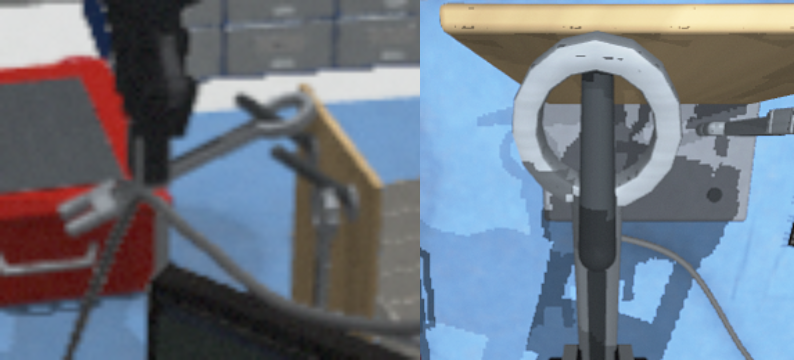

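The peg passes through the ring, with its tip well beyond (595,250 in the right crop). Releasing.

Request:
{"op": "carry_out", "data": {"moves": [{"tx": 0,"ty": 0,"tz": 0,"spin": 0},{"tx": 0,"ty": 0,"tz": 0,"spin": 0},{"tx": 0,"ty": 0,"tz": 0,"spin": 0},{"tx": 0,"ty": 0,"tz": 0,"spin": 0},{"tx": 0,"ty": 0,"tz": 0,"spin": 0},{"tx": 0,"ty": 0,"tz": 0,"spin": 0},{"tx": 0,"ty": 0,"tz": 0,"spin": 0},{"tx": 0,"ty": 0,"tz": 0,"spin": 0}], "grip": 0.6}}

```text
time: 40.02
ee_pos: [0.5626, -0.0437, 0.1734]
ee_rot: [[0.996, 0.088, 0.0], [0.088, -0.996, 0.0], [0.0, 0.0, -1.0]]
force: [-0.8, -0.9, 0.0]
width: 0.801
finger_force: 0.0
```

Request:
{"op": "carry_out", "data": {"moves": [{"tx": -0.2,"ty": 0,"tz": 0,"spin": 0},{"tx": -0.3,"ty": 0,"tz": 0,"spin": 0},{"tx": -0.4,"ty": 0,"tz": 0.1,"spin": 0},{"tx": -0.3,"ty": 0,"tz": 0.4,"spin": 0},{"tx": 0,"ty": 0,"tz": 0.5,"spin": 0},{"tx": 0,"ty": 0,"tz": 0.4,"spin": 0},{"tx": 0,"ty": 0,"tz": 0,"spin": 0},{"tx": 0,"ty": 0,"tz": 0,"spin": 0},{"tx": 0,"ty": 0,"tz": 0,"spin": 0},{"tx": 0,"ty": 0,"tz": 0,"spin": 0}]}}

```text
time: 40.85
ee_pos: [0.4659, -0.0436, 0.2834]
ee_rot: [[0.996, 0.088, -0.003], [0.088, -0.996, 0.001], [-0.003, -0.001, -1.0]]
force: [-0.3, -0.3, -0.6]
width: 0.8
finger_force: 0.0
```

```bash
python3 b.py; python3 - <<'E'
from h import *
im,d,cal=snap('side'); a=cv2.resize(im[180:270,270:400],None,fx=4,fy=4)
N=['flux_jar','tip_cleaner','film_tape','chest_lid']
find('side',N,d,cal)
im2,d2,cal2=snap('scene'); find('scene',N,d2,cal2)
w=snap('wrist')[0]; w=cv2.resize(w[0:260,150:420],(374,360)); 
b=cv2.resize(im2[150:240,270:365],(380,360)); cv2.imwrite('pics/c16.png',np.hstack([a[:360,:420],b]))
print(robot.read_state()['time'])
E
```

```text
[ 0.4659 -0.0436  0.2834] [-0.3 -0.3 -0.6]
wrist 0 
scene 39 [[0.436, 0.283, 0.101], [0.44, 0.289, 0.106], [0.449, 0.295, 0.109]]
tip_cleaner 0.77 px [214. 235.] n 294 rectc [332. 208.] size 65 59 axis -167.1 z [0.01  0.029 0.04 ]
tip_cleaner 0.42 px [275. 215.] n 2257 rectc [505. 216.] size 184 245 axis 89.3 z [0.071 0.074 0.078]
film_tape 0.97 px [225. 335.] n 327 rectc [ 346. -247.] size 71 62 axis 74.5 z [0.004 0.013 0.017]
chest_lid 0.6 px [356. 230.] n 643 rectc [648. -80.] size 52 128 axis 97.3 z [0.113 0.173 0.209]
chest_lid 0.59 px [272. 216.] n 2128 rectc [505. 216.] size 181 244 axis 94.7 z [0.072 0.075 0.078]
flux_jar 0.96 px [159. 286.] n 300 rectc [578. 423.] size 40 44 axis 87.9 z [0.005 0.029 0.034]
tip_cleaner 0.57 px [285. 316.] n 703 rectc [325. 216.] size 61 65 axis 151.8 z [0.01  0.032 0.042]
chest_lid 0.57 px [245. 260.] n 3810 rectc [502. 230.] size 189 248 axis 93.3 z [0.074 0.077 0.082]
41.5
```

View pics/c16.png

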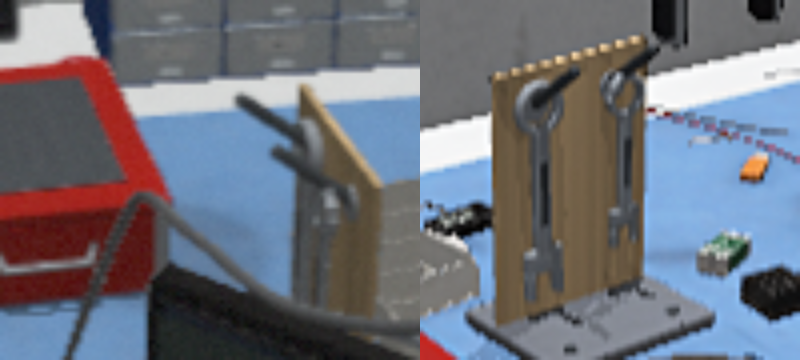

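Both views show the spanner hanging by its ring on the free peg, at rest near its root. The lid is flat, the bolt home and the bystanders in place, so I'm handing in.

Request:
{"op": "carry_out", "data": {"moves": [{"tx": 0,"ty": 0,"tz": 0,"spin": 0},{"tx": 0,"ty": 0,"tz": 0,"spin": 0},{"tx": 0,"ty": 0,"tz": 0,"spin": 0},{"tx": 0,"ty": 0,"tz": 0,"spin": 0},{"tx": 0,"ty": 0,"tz": 0,"spin": 0},{"tx": 0,"ty": 0,"tz": 0,"spin": 0}]}}

```text
time: 42.0
ee_pos: [0.4665, -0.0437, 0.2853]
ee_rot: [[0.996, 0.088, -0.0], [0.088, -0.996, 0.0], [-0.0, -0.0, -1.0]]
force: [-0.7, 0.1, 0.2]
width: 0.801
finger_force: 0.0
```

```bash
python3 -c "
from cell import robot
print(robot.sign_off())"
```

```text
the job is handed in; nothing more can be done
None
```

I handed the job in at about 42 s; no verdict came back. The brush and screwdriver are in the chest (no marker was out), the stay was broken before the lid was lowered shut by hand, the bolt is home, and the spanner hangs on the free peg.

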